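Pack the hardness tester's kit tray in layers

ROBOT

A 6-joint arm with a two-finger parallel gripper is mounted at the origin on a cart in front of the work surface, level with it; the furniture and walls round the work are solid. World frame = base frame: x ahead of the robot, y to its left, z up, the work surface at z = 0. Lengths are in m, angles in rad, forces in N, time in s.
With the tool pointing down it reaches from about 0.3 to 0.75 m from the base axis. Payload 8.5 kg.
Tool frame: the origin (TCP) lies on the centre line of the jaws, within the pads' length; the fingertips stand 19 mm ahead of it and the grasp point (between the pads) is the TCP; z points along the fingers, y is the direction in which the jaws open and shut (so a half turn about z gives the same grasp; the last joint's range is limited). The gripper opens to 88 mm and grips with 3 to 60 N. Pads are 18 mm wide; open, the fingers measure 123 mm over their backs; the gripper's body (75 mm by 187 mm) begins 45 mm behind the grasp point.
Start: joints at [0.936, 0.381, 1.297, -0, 1.464, -0.215], TCP at [0.224, 0.502, 0.258] pointing down, gripper open.
Joint ranges: [-3.11, 3.11], [-0.89, 2.33], [0.22, 2.48], [-1.42, 4.56], [0.17, 2.85], [-2.88, 2.88]. Speed limits (rad/s): [2.39, 2.39, 3.14, 3.14, 3.14, 3.14].

INTERFACE

Orientations are given as a unit quaternion [w, x, y, z].
In Python, from rig import ctrl, capture gives the robot as it stands.
- The arm moves only by the tool send_rows, never from a script. Its argument "plan" is a list of rows, each an object of numbers: "tx", "ty", "tz": the shift along the tool's x, y, z each as a share of 0.3 m, from -1 to 1; "rx", "ry", "rz": the turn, a rotation vector about the tool's x, y, z each as a share of 180 degrees, from -1 to 1; "fingers": the opening, from 0 (shut) to 1 (fully open). In form: [{"tx": .., "ty": .., "tz": .., "rx": .., "ry": .., "rz": .., "fingers": ..}, ...]. A call has 1 to 8 rows; each row is the pose to reach, as a shift and turn from the pose commanded when the call began, along the tool's axes at that moment, turning the shorter way round; what a row does not reach only later rows make up. A row lasts 1/8 s, in which the tool goes at most 62.5 mm and 10.7 degrees, less where a joint would pass 70% of its speed; a pose out of reach is approached as far as the arm can. A call with a number of a shift or a turn outside -1 to 1 is refused whole. A call with a gripper value outside its range is refused whole. The fingers move at their own pace and stop on an object; "newtons" is the grip in N (left out, the last holds). Time passes only in rows, so rows that repeat a pose let the fingers close. It gives the time, the measured TCP pose, the force and the opening at its end, in the units of the state.
- ctrl.state(): the state, without advancing time (a new reading comes with each control period).
- capture(name): name is "side" or "top" or "wrist"; returns a dict with "frame" (480x640x3 uint8, red, green, blue), "depth" (480x640 float32, m along the optical axis (not along the pixel's ray), 0 where there is no reading), "K" (3x3 intrinsics, pixels), "R" (3x3) and "t" (3): a world point X has camera coordinates R X + t. Camera axes: x right, y down, z forward; pixel columns grow to the right and rows downward; lengths in m; the calibration is good to about 2 mm. A picture is of the moment at which its call begins.
- ctrl.finish_job(): hands the job in, once; it reports no verdict.
The state is a dict: "clock": time; "joint_pos": joint angles; "joint_velocities": joint speeds; "tau": joint torques, N m; "eef_pos": TCP position; "eef_rot": TCP orientation; "force": force on the tool from outside, world axes, zero at the start; "moment": the same for the moment, N m; "opening": finger opening in m.
Only numpy, scipy, OpenCV 4.12 (cv2) and the standard library are available. Lean on these libraries where they do the work, as an engineer would, in place of code of your own. Each camera call takes 0.05 s, during which the arm holds its last target. There are 200 camera calls.

TASK

Put the tester's kit back in its sloped foam tray, everything fully home and lying flat on its bed: the small steel block in the deep round pocket, the large steel block in the shallower pocket that partly covers it, and last the screwdriver across the top, handle in its trough and shank over the large block into the white saddle. Set the blocks down gently, do not drop them, and leave the other things on the bench where they are.

Things in the scene. Friction and masses are not known exactly. Their poses are not given: they have to be found in the camera images.
- kit_tray: Kit tray: aluminium pan 148 x 229 mm, grey foam insert, cut-outs with yellow floors (orange in the deepest), fixed on a rod stand, sloping 34 deg with its low edge to the robot. Origin: level with the deep pocket's floor, 52 mm above the bench. x up the slope (away from the robot), y across to the left, z square out of the tray. The foam spans x -68 to 76, y -113 to 112 mm; its grey face is at z 23.5 mm.
- small_pocket (a point): Centre of the floor of the deep round pocket for the small block, at tray x 38, y -45, z 0 mm. Diameter 53 mm, 23.5 mm deep from the grey face. Finger slots, 28 mm wide and as deep as the pocket, run out of it along tray +y and -y, to 62 mm from its centre.
- large_pocket (a point): Centre of the floor of the large block's pocket, at tray x 0, y -45, z 11.5 mm. Diameter 67 mm, 12 mm deep from the grey face. Upslope it overlaps the deep pocket, so the large block lies partly over the small one (1.5 mm above it). A finger slot, 28 mm wide, 12 mm deep, runs along tray -x to 62 mm from its centre; upslope the other finger goes over the deep pocket. No slots along y.
- handle_trough (a point): Where the middle of the screwdriver's handle (on its axis) lies when home: tray x 0, y 48, z 28.5 mm. The trough is 34 mm wide, 104 mm long along tray y (y -4 to 100), its floor at z 14.5 mm, 9 mm deep. Finger slots, 28 mm wide, 12 mm deep, cross it along tray x at y 48, to 60 mm either side.
- shank_saddle (a point): Where the axis of the screwdriver's shank lies in the small white V saddle at the tray's right edge: tray x 0, y -90, z 28.5 mm. The V is 10 mm thick along y, about 12 mm wide at its bed (z 25 mm), about 21 mm at its mouth (z 36 mm); the shank is 6 mm thick.
- small_block: Small round steel reference block, 48 mm diameter, 10 mm thick, 0.14 kg or so, lying flat on the bench to the right of the tray. Origin: centre of the underside; z up.
- large_block: Large round steel reference block, 62 mm diameter, 11 mm thick, 0.26 kg or so, lying flat on the bench to the right of the tray (either block may be the nearer one). Origin: centre of the underside; z up.
- screwdriver: Screwdriver with red handle, 191 mm long, lying on the bench left of the tray, about 0.09 kg. Origin: middle of its length, level with the underside; y along it to the handle, z up. Handle 28 x 27 mm, y 0 to 96 mm: grip across it. Shank: 6 mm rod, y -96 to 0, axis 14 mm up. Centre of mass at y 44 mm. In the tray its y lies along the tray's y.
- driver_handle (a point): Middle of the screwdriver's handle, on its axis, 14 mm above the underside, at its y = 48 mm.
- driver_tip (a point): A point on the axis of the shank near its tip, 14 mm above the underside, at the screwdriver's y = -90 mm.
- loupe: Bystander: black stand loupe, 39 mm wide, 32 mm high, behind the blocks. Origin: centre of the underside.
- marker: Bystander: red and white marker pen, 135 mm long, 16 mm thick, lying on the left near the bench's front edge. Origin: middle, level with the underside.
- tube: Bystander: upright tube with a red cap, 24 mm wide, 60 mm high, behind the blocks. Origin: centre of the underside.
- weight: Bystander: brass check weight, 38 mm wide, 28 mm high, at the front right. Origin: centre of the underside.
- spot_anvil: Bystander: grey steel anvil on a short stem, 39 mm wide, 40 mm high, behind the screwdriver on the left. Origin: centre of the underside.
Things that resemble listed ones, but are neither listed nor needed, are in the scene too. Leave any green or red look-alike of the small_block alone.

How it is judged:
On the way, in this order (a step that is already met when the one before it is completed fails the run):
1. the small block lies home in the deep pocket (distance between small_block and small_pocket below 0.006 m and z of small_block in the frame of kit_tray below 0.0025 m and angle between the z axis of small_block and the z axis of kit_tray, either way round below 0.06 rad), for 0.2 s.
2. the large block lies home in its pocket over the small one (all of step 1 and distance between large_block and large_pocket below 0.006 m and z of large_block in the frame of kit_tray below 0.014 m and angle between the z axis of large_block and the z axis of kit_tray, either way round below 0.06 rad), for 0.2 s.
At the end, for the whole second after the job is handed in: Each block flat in its own pocket: within 6 mm of its centre, underside within 2.5 mm of its floor, face within 0.06 rad of the tray's. Screwdriver across the top: middle of the handle and tip point each within 8 mm of the trough's and saddle's points. All three at rest (all of step 2 and distance between driver_handle and handle_trough below 0.008 m and distance between driver_tip and shank_saddle below 0.008 m and linear speed of each of small_block, large_block, screwdriver below 0.01 m/s); the robot touches nothing.
It fails at once if a bystander pushed more than 30 mm from where it stood (distance of any of loupe, marker, tube, weight, spot_anvil from where it was at the start of the episode above 0.03 m).
It fails at once if the small block dropped or flung into the tray (faster than 0.5 m/s within 50 mm of its pocket) (distance between small_block and small_pocket below 0.05 m and linear speed of small_block above 0.5 m/s).
It fails at once if the large block dropped or flung into the tray (faster than 0.5 m/s within 50 mm of its pocket) (distance between large_block and large_pocket below 0.05 m and linear speed of large_block above 0.5 m/s).
It also fails if it takes over 72 s, if anything falls off the work surface, if the arm or the gripper's body presses on something with over 40 N, if the wrist force passes 120 N, or if a joint passes its speed limit or range.

## Working session

There is one attempt and no reset: what is moved stays moved. The work goes in short steps, Python scripts to look and compute and a tool call to move; the robot and the scene stay as the last step left them, time stands still between calls to the robot, and variables do not carry over. Pictures are saved under pics/ and viewed, about 8 in all and at most 12, crops included, and the job is handed in when it is done.

Besides the shell and the picture viewer there is one more tool, called after "Call:" as a command line: name --argument value ..., lists and objects as JSON in quotes. send_rows: Moves the arm, as the interface text tells. Its arguments: {"type":"object","properties":{"plan":{"type":"array","items":{"type":"object","properties":{"tx":{"type":"number"},"ty":{"type":"number"},"tz":{"type":"number"},"rx":{"type":"number"},"ry":{"type":"number"},"rz":{"type":"number"},"fingers":{"type":"number"}}}},"newtons":{"type":"number"}},"required":["plan"]}

```bash
mkdir -p pics; ls; python3 - <<'E'
from rig import ctrl,capture
import cv2,numpy as np
for n in ["top","side"]:
    c=capture(n); cv2.imwrite(f"pics/{n}0.png",c["frame"][...,::-1]); np.savez(f"{n}0.npz",**c)
    print(n,c["K"].tolist(),c["R"].round(4).tolist(),c["t"].round(4).tolist())
print(ctrl.state())
E
```

```text
pics
top [[434.15491242880165, 0.0, 318.1773441210669], [0.0, 434.15491242880165, 235.25054481716307], [0.0, 0.0, 1.0]] [[0.1401, -0.9901, 0.0057], [-0.9661, -0.1379, -0.2181], [0.2167, 0.0251, -0.9759]] [-0.1692, 0.5572, 1.1302]
side [[449.676885384995, 0.0, 310.9854516828568], [0.0, 449.676885384995, 245.799909403135], [0.0, 0.0, 1.0]] [[-0.96, -0.2798, -0.0107], [-0.1594, 0.5778, -0.8004], [0.2302, -0.7667, -0.5993]] [0.5315, 0.2179, 1.0055]
{'clock': 0.1, 'joint_pos': array([ 9.35704105e-01,  3.81119556e-01,  1.29815515e+00, -1.57106888e-05,
        1.46364221e+00, -2.15282446e-01]), 'joint_velocities': array([-0.00141196, -0.00258112, -0.00296974,  0.00148605, -0.00206622,
        0.0012298 ]), 'tau': array([ 4.17658797e-03, -4.38652003e+01, -2.24914777e+01,  7.15407589e-02,
        3.41143494e-02, -1.15727507e-04]), 'eef_pos': array([0.22402537, 0.5020476 , 0.25721444]), 'eef_rot': array([-2.66007947e-04,  2.08366004e-01,  9.78050699e-01, -6.06394940e-04]), 'force': array([0.41275325, 0.01174669, 0.50332943]), 'moment': array([-0.02684159,  0.03549402, -0.00633683]), 'opening': 0.08821561917134828}
```

View pics/top0.png

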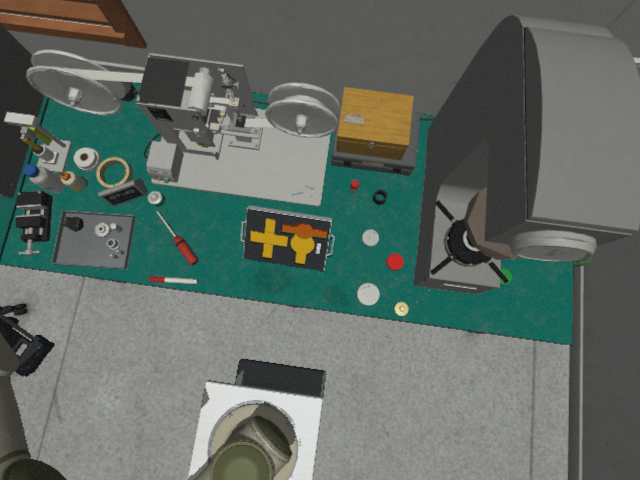

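View pics/side0.png

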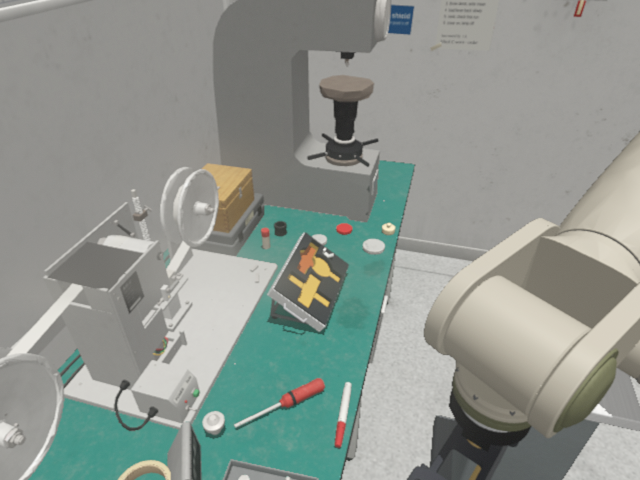

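```bash
cat > h.py <<'E'
import numpy as np,cv2
from scipy.spatial.transform import Rotation as Ro
def load(n): return dict(np.load(n+".npz"))
def world(c,z=None):
    """per-pixel world points: from depth, or on plane z"""
    v,u=np.mgrid[:480,:640]; K=c["K"]
    d=np.stack([(u-K[0,2])/K[0,0],(v-K[1,2])/K[1,1],np.ones(u.shape)],-1)
    if z is None: return (d*c["depth"][...,None]-c["t"])@c["R"]
    o=-c["R"].T@c["t"]; r=d@c["R"]
    return o+r*((z-o[2])/r[...,2])[...,None]
def proj(c,P):
    q=np.atleast_2d(P)@c["R"].T+c["t"]; q=q@c["K"].T
    return q[:,:2]/q[:,2:]
def comps(m,amin=10):
    n,l,s,ce=cv2.connectedComponentsWithStats(m.astype(np.uint8),connectivity=4)
    return [(s[i,4],ce[i].round(1),l==i) for i in range(1,n) if s[i,4]>=amin]
def quat(st): w,x,y,z=st["eef_rot"]; return Ro.from_quat([x,y,z,w])
def rel(st,P,R):
    """move numbers from the present (measured) pose to TCP pos P, orientation R"""
    q=quat(st); d=q.inv().apply(np.array(P)-st["eef_pos"])/.3; r=(q.inv()*R).as_rotvec()/np.pi
    return d.round(4),r.round(4)
E
python3 - <<'E'
from h import *
c=load("top0"); f=c["frame"]; W=world(c); hsv=cv2.cvtColor(f,cv2.COLOR_RGB2HSV)
roi=np.zeros((480,640),bool); roi[170:330,340:420]=1
for nm,m in [("grey",roi&(hsv[...,1]<40)&(hsv[...,2]>120)),("redR",roi&(hsv[...,1]>150)&((hsv[...,0]<8)|(hsv[...,0]>172)))]:
    for a,ce,l in comps(m,30):
        p=W[l]; zt=np.median(p[:,2]); print(nm,a,ce,p.mean(0).round(4),"ext",(np.ptp(p[:,:2],axis=0)).round(3),"eqdiam",2*np.sqrt(a/np.pi)*np.median(c["depth"][l])/434)
roi[:]=0; roi[200:280,140:210]=1
for a,ce,l in comps(roi&(hsv[...,1]>150)&((hsv[...,0]<8)|(hsv[...,0]>172)),30): print("red",a,ce,W[l].mean(0).round(4))
roi[:]=0; roi[205:272,240:336]=1
for nm,m in [("yel",(hsv[...,0]>18)&(hsv[...,0]<30)),("or",(hsv[...,0]>8)&(hsv[...,0]<=17))]:
  for a,ce,l in comps(roi&m&(hsv[...,1]>120),30): print(nm,a,ce,W[l].mean(0).round(4))
m=roi&(hsv[...,1]<60)&(hsv[...,2]<90); 
a,ce,l=max(comps(m,30),key=lambda t:t[0]); p=W[l]
from scipy import stats
A=np.c_[p[:,:2],np.ones(len(p))]; k=np.ones(len(p),bool)
for _ in range(8):
    s=np.linalg.lstsq(A[k],p[k,2],rcond=None)[0]; e=p[:,2]-A@s; k=abs(e)<max(.003,.5*e[k].std())
n=np.array([-s[0],-s[1],1]);n/=np.linalg.norm(n); print("foam",k.sum(),e[k].std(),s,n,np.degrees(np.arccos(n[2])),np.degrees(np.arctan2(n[1],n[0])))
A=cv2.resize(f[190:320,335:425],None,fx=5,fy=5,interpolation=3)
B=cv2.resize(f[200:280,235:345],None,fx=6,fy=6,interpolation=3)[:480]
h=max(len(A),len(B)); can=np.zeros((650,A.shape[1]+B.shape[1]//1,3),np.uint8)
can[:len(A),:450]=A; can[:len(B),450:]=B; can=cv2.resize(can,(800,int(650*800/can.shape[1])))
cv2.imwrite("pics/crop1.png",can[...,::-1])
E
```

```text
grey 219 [370.1 237.4] [ 0.6018 -0.2361  0.0106] ext [0.045 0.046] eqdiam 0.04784445747942869
grey 398 [367.8 293.7] [ 0.4408 -0.2476  0.0145] ext [0.155 0.16 ] eqdiam 0.06265743038022635
grey 898 [372.7 323.4] [ 0.3889 -0.3584 -0.6893] ext [0.098 0.444] eqdiam 0.14747264656155126
redR 52 [354.4 183.8] [ 0.7381 -0.1695  0.0599] ext [0.023 0.02 ] eqdiam 0.02300586946726686
redR 217 [394.6 261.5] [ 0.5412 -0.3117  0.0162] ext [0.248 0.217] eqdiam 0.04708782060156949
red 40 [177.1 239.2] [0.5117 0.2949 0.0524]
red 204 [187.  252.9] [0.4811 0.2674 0.0299]
red 45 [156. 278.] [0.3991 0.3332 0.041 ]
yel 717 [268.4 237.8] [0.5472 0.0439 0.07  ]
yel 536 [301.6 246.1] [ 0.5397 -0.0483  0.0582]
or 403 [303.9 229.8] [ 0.5816 -0.0488  0.0774]
foam 1683 0.0015501965070150651 [ 0.67684409 -0.01516534 -0.2955042 ] [-0.56047736  0.01255803  0.82807453] 34.09854908038802 178.71644838273664
```

View pics/crop1.png

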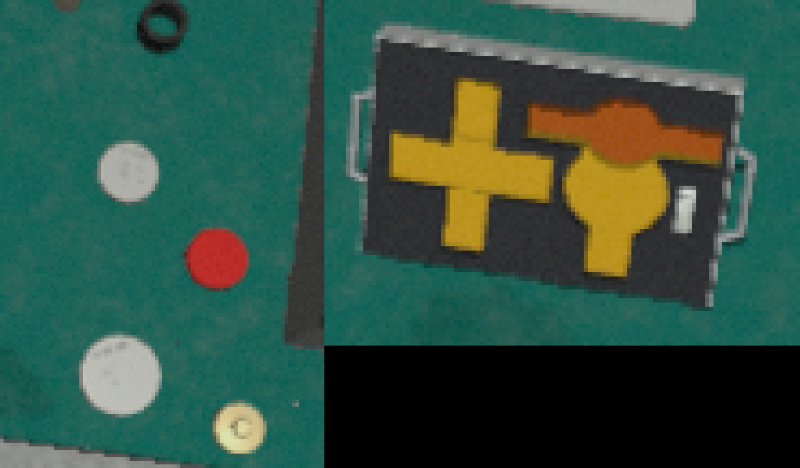

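The crop and picture 1 show light discs at (370,237) and (368,294), a red disc at (395,261), a green one at (505,275) and a brass weight at (401,309).
- **Small block:** the grey disc at (370,237) measures 48 mm.
- **Large block:** the grey disc at (368,294) measures 62 mm.
- **Leave alone:** the red and green discs are look-alikes, so I won't touch them.

The tray has its trough on the left and its round pockets on the right.

```bash
cat >> h.py <<'E'
def traypose(x,y,yaw,slope=34,z=.052):
    R=Ro.from_euler("ZY",[yaw,-slope],degrees=True); return R,np.array([x,y,z])
RX=Ro.from_euler("x",180,degrees=True)                # tool y = -tray y, tool x = tray x
RZ=Ro.from_matrix(np.array([[0,1,0],[1,0,0],[0,0,-1.]])) # tool y = tray x
E
python3 - <<'E'
from h import *
from rig import ctrl,capture
c=load("top0"); W=world(c)
for nm in [(420,210),(416,250),(414,285),(430,230)]:
    print(nm,W[nm[1],nm[0]].round(3))
s=W[150:330,405:520].reshape(-1,3); s=s[(s[:,2]>.05)&(s[:,2]<.5)&(s[:,0]<.75)]; print("tall right: max y",np.percentile(s[:,1],99))
w=capture("wrist"); st=ctrl.state(); q=quat(st).as_matrix()
print("cam in tool", (q.T@(-w["R"].T@w["t"]-st["eef_pos"])).round(3), (w["R"]@q).round(3).tolist(), w["K"][0,0])
# tray pose rough: centroid of the handle cross is at tray y~48,x~0
R,_=traypose(0,0,-1.3)
p=np.array([.5472,.0439,.07]); print("origin est",p-R.apply([0,48,13.0][0:3])*0-R.apply([0,.048,.0135]))
hsv=cv2.cvtColor(c["frame"],cv2.COLOR_RGB2HSV)
# screwdriver: handle axis
roi=np.zeros((480,640),bool); roi[225:268,165:205]=1
m=roi&(hsv[...,1]>120)&((hsv[...,0]<9)|(hsv[...,0]>170)); p=world(c,.02)[m][:,:2]
ce=p.mean(0);d=np.linalg.svd(p-ce)[2][0] if len(p)<2000 else 0; print("handle ctr",ce,"dir",d,np.degrees(np.arctan2(d[1],d[0])),np.ptp((p-ce)@d))
P0=np.array([.5,-.03,.30]); print(rel(st,R.apply([-.02,0,.24])+[.547,-.004,.052],R*RX))
E
```

```text
(420, 210) [ 0.705 -0.372  0.006]
(416, 250) [ 0.586 -0.372 -0.001]
(414, 285) [ 0.484 -0.373  0.01 ]
(430, 230) [ 0.615 -0.376  0.133]
tall right: max y -0.3734238769703441
cam in tool [ 0.076  0.    -0.127] [[-0.0, 1.0, -0.0], [-0.956, -0.0, -0.293], [-0.293, 0.0, 0.956]] 411.1559825787219
origin est [ 0.55365817 -0.00425891  0.05880799]
handle ctr [0.48887152 0.27688976] dir [-0.69116966 -0.72269254] -133.72276869155547 0.0977451529319515
(array([-1.2071, -1.2962,  0.0594]), array([-0.2568,  0.052 ,  0.8393]))
```

```bash
cat >> h.py <<'E'
RX=Ro.from_euler("y",180,degrees=True)  # tool x=-x, y=+y
E
python3 - <<'E'
from h import *
from rig import ctrl
st=ctrl.state()
print(rel(st,[.36,.24,.30],RX), (np.array([.5,-.1,.33])-[.36,.24,.30])/.3)
E
```

```text
(array([-0.7698, -0.6133, -0.1419]), array([-3.000e-04, -1.000e-04, -1.336e-01])) [ 0.46666667 -1.13333333  0.1       ]
```

Call:
send_rows --plan '[{"tx":-0.77,"ty":-0.613,"tz":-0.142,"rz":-0.1336,"fingers":1},{"tx":-0.77,"ty":-0.613,"tz":-0.142,"rz":-0.1336,"fingers":1},{"tx":-0.77,"ty":-0.613,"tz":-0.142,"rz":-0.1336,"fingers":1},{"tx":-0.77,"ty":-0.613,"tz":-0.142,"rz":-0.1336,"fingers":1},{"tx":-0.77,"ty":-0.613,"tz":-0.142,"rz":-0.1336,"fingers":1}]'

```text
invalid input
```

Call:
send_rows --plan '[{"tx":-0.467,"ty":-1,"tz":-0.1,"fingers":1},{"tx":-0.467,"ty":-1,"tz":-0.1,"fingers":1},{"tx":-0.467,"ty":-1,"tz":-0.1,"fingers":1},{"tx":-0.467,"ty":-1,"tz":-0.1,"fingers":1},{"tx":-0.467,"ty":-1,"tz":-0.1,"fingers":1},{"tx":-0.467,"ty":-1,"tz":-0.1,"fingers":1},{"tx":-0.467,"ty":-1,"tz":-0.1,"fingers":1},{"tx":-0.467,"ty":-1,"tz":-0.1,"fingers":1}]'

```text
invalid input
```

```bash
python3 - <<'E'
from h import *
from rig import ctrl,capture
c=capture("wrist"); np.savez("w1.npz",**c); cv2.imwrite("pics/w1.png",c["frame"][...,::-1])
st=ctrl.state(); print(st["clock"],st["eef_pos"],st["joint_pos"].round(2),st["force"])
E
```

```text
0.2 [0.22406568 0.50212534 0.25740969] [ 0.94  0.38  1.3  -0.    1.46 -0.22] [0.64911555 0.06369857 0.15406683]
```

View pics/w1.png

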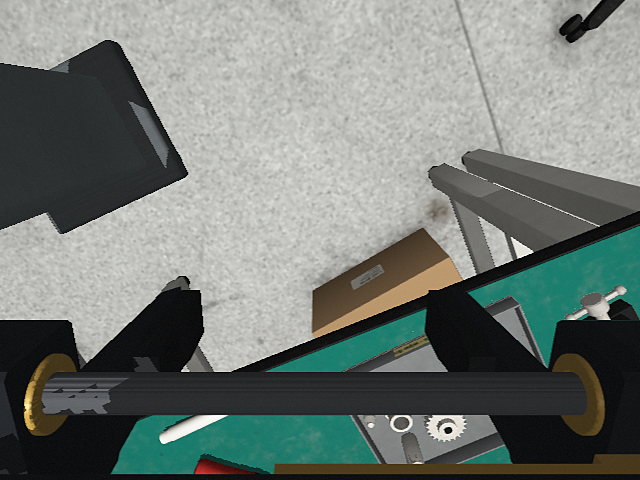

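The wrist picture shows the fingers over rows 300–480 and only bench below, so the arm has not moved. Both calls were refused, so I'll send every key plus newtons.

Call:
send_rows --plan '[{"tx":-0.77,"ty":-0.613,"tz":-0.142,"rx":0,"ry":0,"rz":-0.1336,"fingers":1},{"tx":-0.77,"ty":-0.613,"tz":-0.142,"rx":0,"ry":0,"rz":-0.1336,"fingers":1},{"tx":-0.77,"ty":-0.613,"tz":-0.142,"rx":0,"ry":0,"rz":-0.1336,"fingers":1},{"tx":-0.77,"ty":-0.613,"tz":-0.142,"rx":0,"ry":0,"rz":-0.1336,"fingers":1},{"tx":-0.77,"ty":-0.613,"tz":-0.142,"rx":0,"ry":0,"rz":-0.1336,"fingers":1}]' --newtons 30

```text
clock: 0.82
eef_pos: [0.3606, 0.2383, 0.3007]
eef_rot: [0.0, 0.0, 1.0, 0.0]
force: [0.7, 0.9, 0.3]
opening: 0.0881
```

Call:
send_rows --plan '[{"tx":-0.77,"ty":-1,"tz":-0.1,"rx":0,"ry":0,"rz":0,"fingers":1},{"tx":-0.77,"ty":-1,"tz":-0.1,"rx":0,"ry":0,"rz":0,"fingers":1},{"tx":-0.77,"ty":-1,"tz":-0.1,"rx":0,"ry":0,"rz":0,"fingers":1},{"tx":-0.77,"ty":-1,"tz":-0.1,"rx":0,"ry":0,"rz":0,"fingers":1},{"tx":-0.77,"ty":-1,"tz":-0.1,"rx":0,"ry":0,"rz":0,"fingers":1},{"tx":-0.77,"ty":-1,"tz":-0.1,"rx":0,"ry":0,"rz":0,"fingers":1},{"tx":-0.77,"ty":-1,"tz":-0.1,"rx":0,"ry":0,"rz":0,"fingers":1},{"tx":-0.77,"ty":-1,"tz":-0.1,"rx":0,"ry":0,"rz":0,"fingers":1}]'

```text
clock: 1.82
eef_pos: [0.5909, -0.0597, 0.3299]
eef_rot: [-0.0, 0.0, 1.0, 0.0]
force: [-0.3, 0.2, 0.1]
opening: 0.0882
```

```bash
python3 - <<'E'
from h import *
from rig import ctrl,capture
c=capture("wrist"); np.savez("w1.npz",**c); cv2.imwrite("pics/w2.png",c["frame"][...,::-1])
st=ctrl.state(); print(st["clock"],st["eef_pos"],st["joint_pos"].round(2),st["force"])
E
```

```text
1.875 [ 0.5906511  -0.05907831  0.33035306] [-0.3   0.42  1.02  0.    1.7  -1.87] [-0.87544697  0.56527738 -0.22540202]
```

View pics/w2.png

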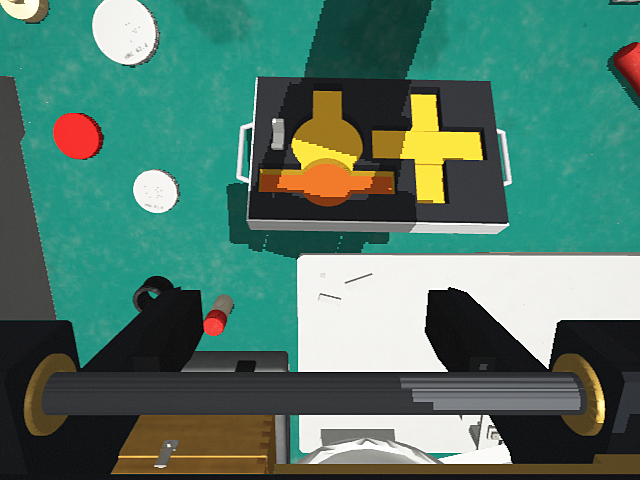

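Picture w2 shows everything I need:
- tray from (250,78) to (508,225)
- small block (156,191)
- large block (125,31)
- red look-alike (78,135)
- loupe (153,292)
- tube (215,318)

Next I'll fit the tray pose to the depth, and fit both discs.

```bash
cat > fit.py <<'E'
from h import *
from scipy.optimize import minimize
from scipy.ndimage import gaussian_filter
# model height map of the tray, 0.5 mm grid, in mm
gx,gy=np.meshgrid(np.arange(-68,76.1,.5),np.arange(-113,112.1,.5),indexing="ij")
H=np.full(gx.shape,23.5)
def cut(m,z): H[m]=np.minimum(H[m],z)
cut((abs(gx)<17)&(gy>-4)&(gy<100),14.5); cut((abs(gy-48)<14)&(abs(gx)<60),11.5)
cut(np.hypot(gx,gy+45)<33.5,11.5); cut((abs(gy+45)<14)&(gx<0)&(gx>-62),11.5)
cut(np.hypot(gx-38,gy+45)<26.5,0); cut((abs(gx-38)<14)&(abs(gy+45)<62),0)
def fittray(c,x0=(.5537,-.0043,-1.3)):
    W=world(c); hsv=cv2.cvtColor(c["frame"],cv2.COLOR_RGB2HSV)
    yel=((hsv[...,1]>110)&(hsv[...,0]>5)&(hsv[...,0]<35)&(hsv[...,2]>40))
    sel=(c["depth"]>0)&(np.hypot(W[...,0]-x0[0],W[...,1]-x0[1])<.125)&(W[...,2]>.015)&(np.arange(480)[:,None]<300)
    P=W[sel]; Y=yel[sel]; Hc=(H<23).astype(float)
    def res(p):
        R,t=traypose(p[0],p[1],p[2],p[3],p[4]); q=R.inv().apply(P-t)*1e3
        i=((q[:,0]+68)*2).round().astype(int); j=((q[:,1]+113)*2).round().astype(int)
        ok=(i>=0)&(j>=0)&(i<H.shape[0])&(j<H.shape[1])&(abs(q[:,2]-12)<25)
        return q,i,j,ok
    def cost(p):
        p=[p[0]/1e3,p[1]/1e3,p[2],p[3],p[4]/1e3]
        q,i,j,ok=res(p); e=np.full(len(P),12.); e[ok]=np.minimum(abs(q[ok,2]-H[i[ok],j[ok]]),12); 
        col=np.where(ok,Y!=0,0)*1.; m=np.zeros(len(P)); m[ok]=Hc[i[ok],j[ok]]
        return e[ok].mean()+8*abs(col-m).mean()-ok.mean()*10
    s=[x0[0]*1e3,x0[1]*1e3,x0[2],34,52.]
    for _ in range(3):
        sim=np.array([s]+[np.add(s,d) for d in np.diag([4,4,1.5,.7,3])])
        s=minimize(cost,s,method="Nelder-Mead",options=dict(initial_simplex=sim,xatol=.02,fatol=1e-4)).x
    return s,cost(s),yel
def disc(c,mask,z):
    p=world(c,z)[mask][:,:2].astype(np.float32)
    h=cv2.convexHull(p); e=cv2.minEnclosingCircle(h); return p.mean(0),2*np.sqrt(cv2.contourArea(h)/np.pi)
E
python3 - <<'E'
from fit import *
c=load("w1"); s,v,yel=fittray(c); print("tray",s.round(2),v)
c0=load("top0"); s0,v0,_=fittray(c0); print("tray(top)",s0.round(2),v0)
hsv=cv2.cvtColor(c["frame"],cv2.COLOR_RGB2HSV)
roi=np.zeros((480,640),bool); roi[0:225,85:200]=1
for a,ce,l in comps(roi&(hsv[...,1]<60)&(hsv[...,2]>150),200): print(a,ce,disc(c,l,.010),"z",np.median(world(c)[l][:,2]))
E
```

```text
tray [556.54  -2.87  -1.13  33.93  52.08] -7.307434670137397
tray(top) [556.07  -4.24  -1.16  33.88  52.59] -6.417900962307013
3349 [123.8  30.4] (array([ 0.44096735, -0.24663074], dtype=float32), np.float64(0.061169019854516594)) z 0.010952783693919553
1490 [154.8 191. ] (array([ 0.6012042 , -0.23430184], dtype=float32), np.float64(0.04790605924302855)) z 0.010005527468916406
```

Call:
send_rows --plan '[{"tx":-0.035,"ty":-0.587,"tz":0.4,"rx":0,"ry":0,"rz":0,"fingers":1},{"tx":-0.035,"ty":-0.587,"tz":0.6,"rx":0,"ry":0,"rz":0,"fingers":1},{"tx":-0.035,"ty":-0.587,"tz":0.867,"rx":0,"ry":0,"rz":0,"fingers":1},{"tx":-0.035,"ty":-0.587,"tz":0.867,"rx":0,"ry":0,"rz":0,"fingers":1},{"tx":-0.035,"ty":-0.587,"tz":0.867,"rx":0,"ry":0,"rz":0,"fingers":1},{"tx":-0.035,"ty":-0.587,"tz":0.867,"rx":0,"ry":0,"rz":0,"fingers":1},{"tx":-0.035,"ty":-0.587,"tz":0.867,"rx":0,"ry":0,"rz":0,"fingers":1}]'

```text
clock: 2.75
eef_pos: [0.6022, -0.235, 0.0719]
eef_rot: [0.001, -0.0, 1.0, -0.0]
force: [0.7, -0.7, 1.0]
opening: 0.0882
```

Call:
send_rows --plan '[{"tx":0.003,"ty":0,"tz":0.1,"rx":0,"ry":0,"rz":0,"fingers":1},{"tx":0.003,"ty":0,"tz":0.168,"rx":0,"ry":0,"rz":0,"fingers":1},{"tx":0.003,"ty":0,"tz":0.168,"rx":0,"ry":0,"rz":0,"fingers":0.6},{"tx":0.003,"ty":0,"tz":0.168,"rx":0,"ry":0,"rz":0,"fingers":0.4},{"tx":0.003,"ty":0,"tz":0.168,"rx":0,"ry":0,"rz":0,"fingers":0.4},{"tx":0.003,"ty":0,"tz":0.168,"rx":0,"ry":0,"rz":0,"fingers":0.4},{"tx":0.003,"ty":0,"tz":0.168,"rx":0,"ry":0,"rz":0,"fingers":0.4}]' --newtons 30

```text
clock: 3.62
eef_pos: [0.6009, -0.236, 0.0205]
eef_rot: [0.0, 0.0, 1.0, -0.0]
force: [-0.9, 1.9, 5.8]
opening: 0.0467
```

Call:
send_rows --plan '[{"tx":0,"ty":0,"tz":-0.1,"rx":0,"ry":0,"rz":0,"fingers":0.4},{"tx":0,"ty":0,"tz":-0.3,"rx":0,"ry":0,"rz":0,"fingers":0.4},{"tx":0,"ty":0,"tz":-0.6,"rx":0,"ry":0,"rz":0,"fingers":0.4},{"tx":0,"ty":0,"tz":-0.6,"rx":0,"ry":0,"rz":0,"fingers":0.4},{"tx":0,"ty":0,"tz":-0.6,"rx":0,"ry":0,"rz":0,"fingers":0.4}]'

```text
clock: 4.25
eef_pos: [0.6011, -0.2363, 0.2016]
eef_rot: [0.002, 0.0, 1.0, -0.001]
force: [0.5, 0.1, -1.9]
opening: 0.0468
```

```bash
python3 - <<'E'
from h import *
from rig import ctrl,capture
c=capture("wrist"); np.savez("w3.npz",**c)
st=ctrl.state(); print(st["clock"],st["eef_pos"],st["force"],st["opening"])
f=c["frame"]; g=f.copy()
cv2.imwrite("pics/w3.png",cv2.resize(f[270:480,100:540],None,fx=1.6,fy=1.6)[...,::-1])
T,t=traypose(.5565,-.0035,-1.15,33.95)
for nm,p in [("above small",[.038,-.045,.021+.06]),("home",[.038,-.045,.0215])]:
    P=T.apply(p)+t; print(nm,P.round(4),rel(st,P,T*RX))
E
```

```text
4.3 [ 0.60050563 -0.23590073  0.19929349] [-0.36677244  0.25948332 -1.96465253] 0.046800911361628554
above small [ 0.5419 -0.0482  0.1404] (array([0.1954, 0.6256, 0.1964]), array([ 0.0019, -0.1887,  0.0062]))
home [ 0.5751 -0.0489  0.0911] (array([0.0847, 0.6234, 0.3609]), array([ 0.0019, -0.1887,  0.0062]))
```

View pics/w3.png

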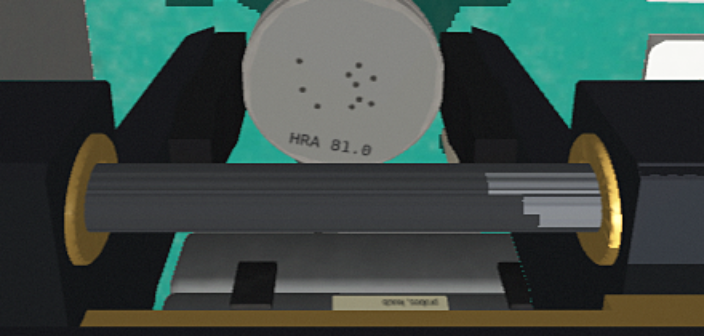

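The block is held level between the fingers; its visible face is centred near crop (343,75). I'll measure how far it sits off-centre in the tool frame.

```bash
cat >> h.py <<'E'
def held(c,st,ztool,rad,lo=(0,0,110),dz=.004):
    """centre of a held light disc in tool x,y: circle through the bright rim pixels on the plane tool z=ztool"""
    f=c["frame"].astype(int); q=quat(st); W=world(c); L=q.inv().apply((W-st["eef_pos"]).reshape(-1,3)).reshape(W.shape)
    m=(abs(L[...,2]-ztool)<dz)&(f.min(-1)>lo[2])&(np.ptp(f,axis=-1)<30)&(abs(L[...,1])<rad+.004)
    a,ce,l=max(comps(m,50),key=lambda t:t[0]); p=L[l]
    print("n",a,ce,"z",np.median(p[:,2]))
    # upper arc (largest tool x per column)
    cols=np.where(l.any(0))[0]; top=np.array([L[np.where(l[:,u])[0][0],u,:2] for u in cols])
    from scipy.optimize import least_squares
    r=least_squares(lambda s:np.hypot(top[:,0]-s[0],top[:,1]-s[1])-rad,[0,0],loss="soft_l1",f_scale=.001)
    return r.x, np.std(r.fun)
E
python3 - <<'E'
from h import *
from rig import ctrl
c=load("w3"); print(held(c,ctrl.state(),.0105,.024,dz=.01))
E
```

```text
n 11056 [313.9 316. ] z 0.008277902669803853
(array([-0.00149009, -0.00032631]), np.float64(0.00018504545078237145))
```

Call:
send_rows --plan '[{"tx":0.1,"ty":0.2,"tz":0,"rx":0,"ry":-0.06,"rz":0.003,"fingers":0.4},{"tx":0.15,"ty":0.4,"tz":0,"rx":0,"ry":-0.11,"rz":0.006,"fingers":0.4},{"tx":0.195,"ty":0.55,"tz":0.05,"rx":0.002,"ry":-0.16,"rz":0.006,"fingers":0.4},{"tx":0.195,"ty":0.625,"tz":0.12,"rx":0.002,"ry":-0.189,"rz":0.006,"fingers":0.4},{"tx":0.195,"ty":0.625,"tz":0.196,"rx":0.002,"ry":-0.189,"rz":0.006,"fingers":0.4},{"tx":0.195,"ty":0.625,"tz":0.196,"rx":0.002,"ry":-0.189,"rz":0.006,"fingers":0.4},{"tx":0.195,"ty":0.625,"tz":0.196,"rx":0.002,"ry":-0.189,"rz":0.006,"fingers":0.4}]'

```text
clock: 5.18
eef_pos: [0.5423, -0.0488, 0.1408]
eef_rot: [0.292, 0.01, 0.956, -0.003]
force: [0.2, -0.4, -0.8]
opening: 0.0471
```

```bash
cat >> h.py <<'E'
TR=traypose(.5565,-.0035,-1.15,33.95)
def tnow(st):
    T,t=TR; return (T.inv().apply(st["eef_pos"]-t)*1e3).round(1)
E
python3 - <<'E'
from h import *
from rig import ctrl
st=ctrl.state(); print(tnow(st),st["joint_pos"].round(2),st["force"].round(1))
T,t=TR
for z in (.035,.0215): print(rel(st,T.apply([.0375,-.045,z])+t,T*RX))
E
```

```text
[ 38.6 -45.6  81.1] [-0.4   0.36  1.89  0.57  0.39 -2.42] [ 0.2 -0.4 -0.8]
(array([0.0038, 0.0019, 0.1537]), array([-0.0001,  0.0001,  0.    ]))
(array([0.0038, 0.002 , 0.1987]), array([-0.0001,  0.0001,  0.    ]))
```

Call:
send_rows --plan '[{"tx":0.004,"ty":0.002,"tz":0.06,"rx":0,"ry":0,"rz":0,"fingers":0.4},{"tx":0.004,"ty":0.002,"tz":0.11,"rx":0,"ry":0,"rz":0,"fingers":0.4},{"tx":0.004,"ty":0.002,"tz":0.14,"rx":0,"ry":0,"rz":0,"fingers":0.4},{"tx":0.004,"ty":0.002,"tz":0.16,"rx":0,"ry":0,"rz":0,"fingers":0.4},{"tx":0.004,"ty":0.002,"tz":0.175,"rx":0,"ry":0,"rz":0,"fingers":0.4},{"tx":0.004,"ty":0.002,"tz":0.175,"rx":0,"ry":0,"rz":0,"fingers":0.4}]'

```text
clock: 5.92
eef_pos: [0.5706, -0.0484, 0.0968]
eef_rot: [0.292, 0.009, 0.956, -0.003]
force: [0.9, 0.7, -1.2]
opening: 0.0468
```

Call:
send_rows --plan '[{"tx":0,"ty":0,"tz":0.01,"rx":0,"ry":0,"rz":0,"fingers":0.4},{"tx":0,"ty":0,"tz":0.017,"rx":0,"ry":0,"rz":0,"fingers":0.4},{"tx":0,"ty":0,"tz":0.022,"rx":0,"ry":0,"rz":0,"fingers":0.4},{"tx":0,"ty":0,"tz":0.022,"rx":0,"ry":0,"rz":0,"fingers":0.4}]'

```text
clock: 6.42
eef_pos: [0.5743, -0.0485, 0.0913]
eef_rot: [0.292, 0.009, 0.956, -0.003]
force: [0.1, 0.2, -0.2]
opening: 0.0473
```

```bash
python3 - <<'E'
from h import *
from rig import ctrl
st=ctrl.state(); print(tnow(st),st["force"].round(1),st["moment"].round(2))
E
```

```text
[ 37.5 -44.7  22.2] [ 0.1  0.2 -0.2] [0.   0.37 0.  ]
```

Call:
send_rows --plan '[{"tx":0,"ty":0,"tz":0.005,"rx":0,"ry":0,"rz":0,"fingers":0.4},{"tx":0,"ty":0,"tz":0.005,"rx":0,"ry":0,"rz":0,"fingers":0.4},{"tx":0,"ty":0,"tz":0.005,"rx":0,"ry":0,"rz":0,"fingers":0.56},{"tx":0,"ty":0,"tz":0.005,"rx":0,"ry":0,"rz":0,"fingers":0.66},{"tx":0,"ty":0,"tz":0.005,"rx":0,"ry":0,"rz":0,"fingers":0.66}]'

```text
clock: 7.05
eef_pos: [0.5752, -0.0486, 0.0901]
eef_rot: [0.293, 0.009, 0.956, -0.003]
force: [0.1, -0.4, 0.4]
opening: 0.0585
```

Now I'll retreat along the tool axis and look.

Call:
send_rows --plan '[{"tx":0,"ty":0,"tz":-0.04,"rx":0,"ry":0,"rz":0,"fingers":0.66},{"tx":0,"ty":0,"tz":-0.15,"rx":0,"ry":0,"rz":0,"fingers":0.66},{"tx":0,"ty":0,"tz":-0.35,"rx":0,"ry":0,"rz":0,"fingers":0.8},{"tx":0,"ty":0,"tz":-0.5,"rx":0,"ry":0,"rz":0,"fingers":1},{"tx":0,"ty":0,"tz":-0.5,"rx":0,"ry":0,"rz":0,"fingers":1},{"tx":0,"ty":0,"tz":-0.5,"rx":0,"ry":0,"rz":0,"fingers":1}]'

```text
clock: 7.8
eef_pos: [0.4911, -0.0468, 0.2142]
eef_rot: [0.292, 0.009, 0.956, -0.003]
force: [0.5, -0.7, 0.3]
opening: 0.0881
```

```bash
python3 - <<'E'
from fit import *
from rig import ctrl,capture
st=ctrl.state(); print(st["clock"],st["eef_pos"],tnow(st))
c=capture("wrist"); np.savez("w4.npz",**c)
cv2.imwrite("pics/w4.png",c["frame"][...,::-1])
T,t=TR
print("expected pocket px",proj(c,T.apply([[.038,-.045,.01]])+t))
L=T.inv().apply((world(c)-t).reshape(-1,3)).reshape(480,640,3)
f=c["frame"].astype(int)
m=(f.min(-1)>70)&(np.ptp(f,axis=-1)<30)&(np.hypot(L[...,0]-.038,L[...,1]+.045)<.03)
for a,ce,l in comps(m,100):
    p=L[l]; s=np.linalg.lstsq(np.c_[p[:,:2],np.ones(len(p))],p[:,2],rcond=None)[0]
    print(a,ce,"tray centre",p.mean(0).round(4),"tilt",s[:2].round(3),"ext",np.ptp(p,axis=0).round(4))
# target: large block
st=ctrl.state()
print("above large",rel(st,[.441,-.248,.12],RZ))
E
```

```text
7.8 [ 0.49109891 -0.04683375  0.21424637] [ 37.1 -44.6 170.6]
expected pocket px [[313.30243045 219.73346054]]
3385 [313.8 218.1] tray centre [ 0.0369 -0.0446  0.0102] tilt [ 0.02  -0.009] ext [0.0472 0.0485 0.0142]
above large (array([ 0.3022, -0.6739,  0.173 ]), array([0.1459, 0.1488, 0.4779]))
```

View pics/w4.png

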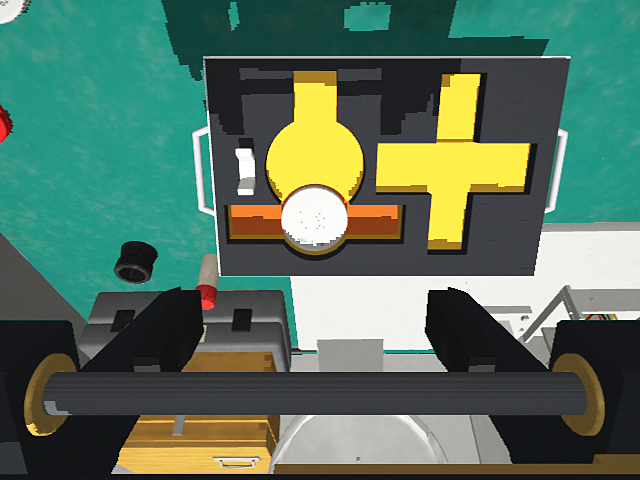

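Picture w4 shows the small block flat in the deep pocket at (314,218). Its top is at tray z 10.2 mm and its centre is at (36.9,-44.6). The tray's cut-outs are otherwise empty. Next is the large block.

```bash
python3 - <<'E'
from fit import *
from rig import ctrl
c=load("w4"); s,v,_=fittray(c,(.5565,-.0035,-1.15)); print("tray",s.round(2),v)
st=ctrl.state()
for p in ([.45,-.20,.21],[.441,-.248,.15],[.441,-.248,.09]): print(rel(st,p,RZ))
E
```

```text
tray [555.99  -2.88  -1.08  34.12  51.94] -7.529855695170529
(array([ 0.1124, -0.5133, -0.0608]), array([0.1459, 0.1488, 0.4779]))
(array([ 0.2463, -0.6739,  0.0901]), array([0.1459, 0.1488, 0.4779]))
(array([ 0.358 , -0.6739,  0.256 ]), array([0.1459, 0.1488, 0.4779]))
```

Call:
send_rows --plan '[{"tx":0.05,"ty":-0.2,"tz":-0.06,"rx":0.1459,"ry":0.1488,"rz":0.4779,"fingers":1},{"tx":0.09,"ty":-0.4,"tz":-0.06,"rx":0.1459,"ry":0.1488,"rz":0.4779,"fingers":1},{"tx":0.112,"ty":-0.513,"tz":-0.06,"rx":0.1459,"ry":0.1488,"rz":0.4779,"fingers":1},{"tx":0.246,"ty":-0.674,"tz":0.09,"rx":0.1459,"ry":0.1488,"rz":0.4779,"fingers":1},{"tx":0.246,"ty":-0.674,"tz":0.09,"rx":0.1459,"ry":0.1488,"rz":0.4779,"fingers":1},{"tx":0.246,"ty":-0.674,"tz":0.09,"rx":0.1459,"ry":0.1488,"rz":0.4779,"fingers":1},{"tx":0.358,"ty":-0.674,"tz":0.256,"rx":0.1459,"ry":0.1488,"rz":0.4779,"fingers":1},{"tx":0.358,"ty":-0.674,"tz":0.256,"rx":0.1459,"ry":0.1488,"rz":0.4779,"fingers":1}]'

```text
clock: 8.85
eef_pos: [0.4399, -0.2466, 0.0858]
eef_rot: [0.022, 0.663, 0.749, -0.0]
force: [0.1, 0.2, 0.5]
opening: 0.0881
```

Call:
send_rows --plan '[{"tx":0,"ty":0,"tz":0,"rx":0,"ry":0,"rz":0,"fingers":1},{"tx":0,"ty":0,"tz":0,"rx":0,"ry":0,"rz":0,"fingers":1}]'

```text
clock: 9.1
eef_pos: [0.4412, -0.248, 0.0905]
eef_rot: [0.028, 0.659, 0.751, 0.0]
force: [-0.1, 0.8, 0.5]
opening: 0.0881
```

```bash
python3 - <<'E'
from h import *
from rig import ctrl
st=ctrl.state(); print(st["clock"],st["joint_pos"].round(2))
print(rel(st,[.441,-.2475,.0212],RZ),st["force"].round(1))
E
```

```text
9.1 [-0.75  0.48  1.69  0.    0.91 -0.88]
(array([ 0.0116, -0.0092,  0.2304]), array([0.0128, 0.0128, 0.0415])) [-0.1  0.8  0.5]
```

Call:
send_rows --plan '[{"tx":0.0116,"ty":-0.009,"tz":0.05,"rx":0.0128,"ry":0.0128,"rz":0.0415,"fingers":1},{"tx":0.0116,"ty":-0.009,"tz":0.15,"rx":0.0128,"ry":0.0128,"rz":0.0415,"fingers":1},{"tx":0.0116,"ty":-0.009,"tz":0.23,"rx":0.0128,"ry":0.0128,"rz":0.0415,"fingers":1},{"tx":0.0116,"ty":-0.009,"tz":0.23,"rx":0.0128,"ry":0.0128,"rz":0.0415,"fingers":1},{"tx":0.0116,"ty":-0.009,"tz":0.23,"rx":0.0128,"ry":0.0128,"rz":0.0415,"fingers":0.55},{"tx":0.0116,"ty":-0.009,"tz":0.23,"rx":0.0128,"ry":0.0128,"rz":0.0415,"fingers":0.55},{"tx":0.0116,"ty":-0.009,"tz":0.23,"rx":0.0128,"ry":0.0128,"rz":0.0415,"fingers":0.55},{"tx":0.0116,"ty":-0.009,"tz":0.23,"rx":0.0128,"ry":0.0128,"rz":0.0415,"fingers":0.55}]' --newtons 40

```text
clock: 10.1
eef_pos: [0.441, -0.2477, 0.0221]
eef_rot: [0.0, 0.708, 0.706, -0.0]
force: [-1.1, 0.1, 4.4]
opening: 0.0606
```

Call:
send_rows --plan '[{"tx":0,"ty":0,"tz":-0.1,"rx":0,"ry":0,"rz":0,"fingers":0.55},{"tx":0,"ty":0,"tz":-0.3,"rx":0,"ry":0,"rz":0,"fingers":0.55},{"tx":0,"ty":0,"tz":-0.6,"rx":0,"ry":0,"rz":0,"fingers":0.55},{"tx":0,"ty":0,"tz":-0.6,"rx":0,"ry":0,"rz":0,"fingers":0.55},{"tx":0,"ty":0,"tz":-0.6,"rx":0,"ry":0,"rz":0,"fingers":0.55},{"tx":0,"ty":0,"tz":-0.6,"rx":0,"ry":0,"rz":0,"fingers":0.55}]'

```text
clock: 10.85
eef_pos: [0.4405, -0.2472, 0.1999]
eef_rot: [-0.002, 0.708, 0.706, -0.0]
force: [0.5, 0.5, -3.3]
opening: 0.061
```

```bash
sed -i 's/^TR=.*/TR=traypose(.5562,-.0031,-1.12,34)/' h.py; python3 - <<'E'
from h import *
from rig import ctrl,capture
c=capture("wrist"); st=ctrl.state(); print(st["eef_pos"],st["force"].round(1),held(c,st,.0105,.031,dz=.01))
T,t=TR
for p in ([0,-.045,.13],[0,-.045,.033+.05]): P=T.apply(p)+t; print(P.round(3),rel(st,P,T*RZ))
E
```

```text
n 18017 [312.9 307.9] z 0.01100331724778855
[ 0.44050859 -0.24718267  0.19974744] [-0.6 -0.2 -2.7] (array([0.00085808, 0.00023848]), np.float64(0.00014831720029162294))
[ 0.483 -0.047  0.16 ] (array([0.6685, 0.1383, 0.1347]), array([-0.1899, -0.0023,  0.0046]))
[ 0.509 -0.047  0.121] (array([0.6668, 0.2263, 0.2643]), array([-0.1899, -0.0023,  0.0046]))
```

Call:
send_rows --plan '[{"tx":0.15,"ty":0.04,"tz":0,"rx":-0.05,"ry":0,"rz":0.001,"fingers":0.55},{"tx":0.35,"ty":0.09,"tz":0.02,"rx":-0.1,"ry":0,"rz":0.002,"fingers":0.55},{"tx":0.55,"ty":0.13,"tz":0.08,"rx":-0.15,"ry":0,"rz":0.004,"fingers":0.55},{"tx":0.666,"ty":0.138,"tz":0.135,"rx":-0.19,"ry":-0.002,"rz":0.005,"fingers":0.55},{"tx":0.666,"ty":0.18,"tz":0.2,"rx":-0.19,"ry":-0.002,"rz":0.005,"fingers":0.55},{"tx":0.665,"ty":0.226,"tz":0.264,"rx":-0.19,"ry":-0.002,"rz":0.005,"fingers":0.55},{"tx":0.665,"ty":0.226,"tz":0.264,"rx":-0.19,"ry":-0.002,"rz":0.005,"fingers":0.55},{"tx":0.665,"ty":0.226,"tz":0.264,"rx":-0.19,"ry":-0.002,"rz":0.005,"fingers":0.55}]'

```text
clock: 11.9
eef_pos: [0.509, -0.0483, 0.1222]
eef_rot: [0.21, 0.683, 0.669, 0.205]
force: [-0.1, 0.0, -3.0]
opening: 0.0609
```

```bash
python3 - <<'E'
from h import *
from rig import ctrl
st=ctrl.state(); print(st["clock"],tnow(st),st["force"].round(1),st["joint_pos"].round(2))
T,t=TR
for z in (.038,.0335): print(rel(st,T.apply([0,-.0455,z])+t,T*RZ))
E
```

```text
11.9 [  0.9 -46.1  84.1] [-0.1  0.  -3. ] [-0.43  0.36  2.    0.78  0.32 -1.1 ]
(array([ 0.0022, -0.0033,  0.1537]), array([ 0.0005,  0.0003, -0.0001]))
(array([ 0.0022, -0.0033,  0.1687]), array([ 0.0005,  0.0003, -0.0001]))
```

Call:
send_rows --plan '[{"tx":0.002,"ty":-0.003,"tz":0.06,"rx":0,"ry":0,"rz":0,"fingers":0.55},{"tx":0.002,"ty":-0.003,"tz":0.1,"rx":0,"ry":0,"rz":0,"fingers":0.55},{"tx":0.002,"ty":-0.003,"tz":0.125,"rx":0,"ry":0,"rz":0,"fingers":0.55},{"tx":0.002,"ty":-0.003,"tz":0.14,"rx":0,"ry":0,"rz":0,"fingers":0.55},{"tx":0.002,"ty":-0.003,"tz":0.15,"rx":0,"ry":0,"rz":0,"fingers":0.55},{"tx":0.002,"ty":-0.003,"tz":0.15,"rx":0,"ry":0,"rz":0,"fingers":0.55}]'

```text
clock: 12.65
eef_pos: [0.5341, -0.0483, 0.0849]
eef_rot: [0.21, 0.683, 0.669, 0.205]
force: [0.5, -0.2, -2.7]
opening: 0.0606
```

```bash
python3 - <<'E'
from h import *
from rig import ctrl
st=ctrl.state(); print(st["clock"],tnow(st),st["force"].round(1),st["moment"].round(2))
E
```

```text
12.65 [  0.8 -45.7  39.1] [ 0.5 -0.2 -2.7] [-0.04  0.58  0.01]
```

Call:
send_rows --plan '[{"tx":0,"ty":0,"tz":0.008,"rx":0,"ry":0,"rz":0,"fingers":0.55},{"tx":0,"ty":0,"tz":0.015,"rx":0,"ry":0,"rz":0,"fingers":0.55},{"tx":0,"ty":0,"tz":0.019,"rx":0,"ry":0,"rz":0,"fingers":0.55},{"tx":0,"ty":0,"tz":0.02,"rx":0,"ry":0,"rz":0,"fingers":0.55},{"tx":0,"ty":0,"tz":0.02,"rx":0,"ry":0,"rz":0,"fingers":0.55}]'

```text
clock: 13.28
eef_pos: [0.5371, -0.0484, 0.0805]
eef_rot: [0.211, 0.683, 0.669, 0.205]
force: [-10.2, -1.0, 9.8]
opening: 0.0608
```

```bash
python3 - <<'E'
from h import *
from rig import ctrl
st=ctrl.state(); print(st["clock"],tnow(st),st["force"].round(1),st["moment"].round(2))
E
```

```text
13.275 [  0.8 -45.7  33.8] [-10.2  -1.    9.8] [-0.18  0.99 -0.07]
```

Call:
send_rows --plan '[{"tx":0,"ty":0,"tz":-0.001,"rx":0,"ry":0,"rz":0,"fingers":0.72},{"tx":0,"ty":0,"tz":-0.001,"rx":0,"ry":0,"rz":0,"fingers":0.82},{"tx":0,"ty":0,"tz":-0.001,"rx":0,"ry":0,"rz":0,"fingers":0.82},{"tx":0,"ty":0,"tz":-0.001,"rx":0,"ry":0,"rz":0,"fingers":0.82},{"tx":0,"ty":0,"tz":-0.04,"rx":0,"ry":0,"rz":0,"fingers":0.82},{"tx":0,"ty":0,"tz":-0.15,"rx":0,"ry":0,"rz":0,"fingers":0.82},{"tx":0,"ty":0,"tz":-0.3,"rx":0,"ry":0,"rz":0,"fingers":1},{"tx":0,"ty":0,"tz":-0.5,"rx":0,"ry":0,"rz":0,"fingers":1}]'

```text
clock: 14.28
eef_pos: [0.4524, -0.0466, 0.2044]
eef_rot: [0.21, 0.683, 0.669, 0.205]
force: [-0.2, -0.6, 0.2]
opening: 0.0876
```

```bash
python3 - <<'E'
from h import *
from rig import ctrl,capture
c=capture("wrist"); np.savez("w5.npz",**c); st=ctrl.state(); print(st["clock"],st["eef_pos"],st["joint_pos"].round(2))
T,t=TR
L=T.inv().apply((world(c)-t).reshape(-1,3)).reshape(480,640,3); f=c["frame"].astype(int)
g=(f.min(-1)>70)&(np.ptp(f,axis=-1)<30)
for nm,m in [("large",g&(np.hypot(L[...,0],L[...,1]+.045)<.036)&(L[...,2]>.017)&(L[...,2]<.03)),("small",g&(np.hypot(L[...,0]-.038,L[...,1]+.045)<.028)&(L[...,2]<.015))]:
  for a,ce,l in comps(m,100):
    p=L[l]; s=np.linalg.lstsq(np.c_[p[:,:2],np.ones(len(p))],p[:,2],rcond=None)[0]
    print(nm,a,ce,"ctr",p.mean(0).round(4),"tilt",s[:2].round(3),"min/max",p.min(0).round(4),p.max(0).round(4))
cv2.imwrite("pics/w5.png",c["frame"][...,::-1])
# screwdriver from top0, direction tip->handle
c0=load("top0"); W=world(c0,.014); ff=c0["frame"].astype(int)
E
```

```text
14.325 [ 0.45035436 -0.04604374  0.21032592] [-0.5   0.09  2.    0.51  0.56 -0.86]
large 5551 [314.5 216. ] ctr [ 0.0007 -0.0436  0.0226] tilt [ 0.    -0.003] min/max [-0.0295 -0.0767  0.017 ] [ 0.031  -0.0137  0.0253]
small 2230 [371.6 211.2] ctr [ 0.0437 -0.0431  0.01  ] tilt [ 0.007 -0.014] min/max [ 0.0244 -0.0684 -0.    ] [ 0.0618 -0.0208  0.0142]
```

View pics/w5.png

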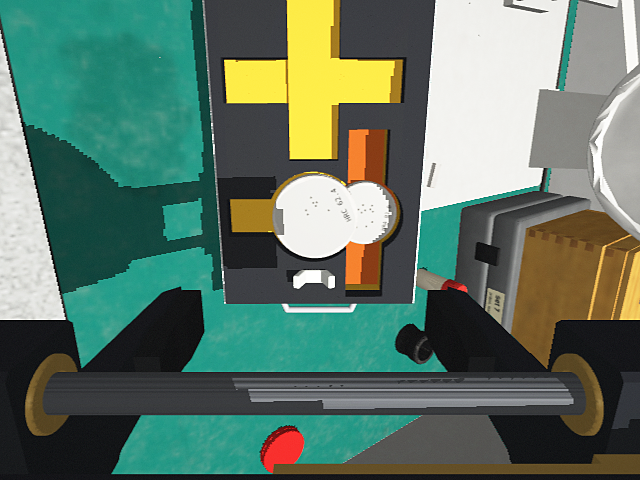

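Picture w5 shows both blocks home and flat: the large at (313,216), with its top at tray z 22.6 mm, partly covering the small at (372,212). Next I'll get a wrist view of the screwdriver.

```bash
python3 - <<'E'
from h import *
from rig import ctrl
st=ctrl.state(); R=Ro.from_euler("z",-133.7-90,degrees=True)*RZ
half=quat(st)*Ro.from_rotvec((quat(st).inv()*R).as_rotvec()*.5)
for p in ([.45,.06,.27],[.47,.19,.27]): print(rel(st,p,half))
class S(dict):pass
q=half.as_quat(); s2=dict(eef_pos=np.array([.47,.19,.27]),eef_rot=[q[3],q[0],q[1],q[2]])
print(rel(s2,[.537,.328,.25],R))
E
```

```text
(array([ 0.3523,  0.1069, -0.1703]), array([ 0.0434,  0.1145, -0.3673]))
(array([ 0.7869,  0.1558, -0.1395]), array([ 0.0434,  0.1145, -0.3673]))
(array([-0.0167,  0.4666,  0.2189]), array([ 0.0434,  0.1145, -0.3673]))
```

Call:
send_rows --plan '[{"tx":0.352,"ty":0.107,"tz":-0.17,"rx":0.0434,"ry":0.1145,"rz":-0.3673,"fingers":1},{"tx":0.352,"ty":0.107,"tz":-0.17,"rx":0.0434,"ry":0.1145,"rz":-0.3673,"fingers":1},{"tx":0.787,"ty":0.156,"tz":-0.14,"rx":0.0434,"ry":0.1145,"rz":-0.3673,"fingers":1},{"tx":0.787,"ty":0.156,"tz":-0.14,"rx":0.0434,"ry":0.1145,"rz":-0.3673,"fingers":1},{"tx":0.787,"ty":0.156,"tz":-0.14,"rx":0.0434,"ry":0.1145,"rz":-0.3673,"fingers":1},{"tx":0.787,"ty":0.156,"tz":-0.14,"rx":0.0434,"ry":0.1145,"rz":-0.3673,"fingers":1},{"tx":0.787,"ty":0.156,"tz":-0.14,"rx":0.0434,"ry":0.1145,"rz":-0.3673,"fingers":1},{"tx":0.787,"ty":0.156,"tz":-0.14,"rx":0.0434,"ry":0.1145,"rz":-0.3673,"fingers":1}]'

```text
clock: 15.32
eef_pos: [0.4734, 0.1893, 0.2645]
eef_rot: [0.127, 0.177, 0.968, 0.127]
force: [-0.4, 0.5, -0.3]
opening: 0.088
```

```bash
python3 - <<'E'
from h import *
from rig import ctrl
st=ctrl.state(); R=Ro.from_euler("z",-133.7-90,degrees=True)*RZ
print(st["clock"],st["eef_pos"],st["joint_pos"].round(2),rel(st,[.537,.328,.25],R))
E
```

```text
15.325 [0.47340962 0.18926779 0.26450594] [ 0.06  0.18  1.62  0.21  1.04 -1.23] (array([-0.0091,  0.4702,  0.1998]), array([ 0.0453,  0.113 , -0.368 ]))
```

Call:
send_rows --plan '[{"tx":-0.009,"ty":0.47,"tz":0.2,"rx":0.0453,"ry":0.113,"rz":-0.368,"fingers":1},{"tx":-0.009,"ty":0.47,"tz":0.2,"rx":0.0453,"ry":0.113,"rz":-0.368,"fingers":1},{"tx":-0.009,"ty":0.47,"tz":0.2,"rx":0.0453,"ry":0.113,"rz":-0.368,"fingers":1},{"tx":-0.009,"ty":0.47,"tz":0.2,"rx":0.0453,"ry":0.113,"rz":-0.368,"fingers":1},{"tx":-0.009,"ty":0.47,"tz":0.2,"rx":0.0453,"ry":0.113,"rz":-0.368,"fingers":1},{"tx":-0.009,"ty":0.47,"tz":0.2,"rx":0.0453,"ry":0.113,"rz":-0.368,"fingers":1},{"tx":-0.009,"ty":0.47,"tz":0.2,"rx":0.0453,"ry":0.113,"rz":-0.368,"fingers":1},{"tx":-0.009,"ty":0.47,"tz":0.2,"rx":0.0453,"ry":0.113,"rz":-0.368,"fingers":1}]'

```text
clock: 16.32
eef_pos: [0.5366, 0.3283, 0.2497]
eef_rot: [0.0, -0.393, 0.92, 0.0]
force: [0.6, -1.3, -0.3]
opening: 0.0881
```

```bash
python3 - <<'E'
from h import *
from rig import ctrl,capture
c=capture("wrist"); np.savez("w6.npz",**c); st=ctrl.state(); print(st["clock"],st["eef_pos"],st["joint_pos"].round(2))
hsv=cv2.cvtColor(c["frame"],cv2.COLOR_RGB2HSV)
m=(hsv[...,1]>120)&((hsv[...,0]<9)|(hsv[...,0]>170))&(hsv[...,2]>60)
W=world(c); W2=world(c,.018)
for a,ce,l in comps(m,150):
    p=W2[l][:,:2]; k=p.mean(0); d=np.linalg.svd(p-k,full_matrices=False)[2][0]; s=(p-k)@d
    print(a,ce,k.round(4),"ang",np.degrees(np.arctan2(d[1],d[0])).round(1),"span",np.percentile(s,[0.5,99.5]).round(4),"w",np.ptp((p-k)@[-d[1],d[0]]).round(4),"z",np.percentile(W[l][:,2],[10,50,90]).round(3))
cv2.imwrite("pics/w6.png",c["frame"][...,::-1])
E
```

```text
16.375 [0.53654723 0.32810656 0.24978515] [ 0.36  0.53  1.07  0.    1.54 -2.02]
2515 [315.1 105.3] [0.4819 0.2723] ang 45.8 span [-0.0325  0.0341] w 0.0257 z [0.02  0.024 0.027]
941 [442.6  99.6] [0.4023 0.342 ] ang 94.8 span [-0.0206  0.0236] w 0.0156 z [0.011 0.014 0.016]
549 [314.7 166.4] [0.5169 0.3084] ang 138.5 span [-0.0117  0.0126] w 0.0212 z [0.019 0.023 0.026]
```

View pics/w6.png

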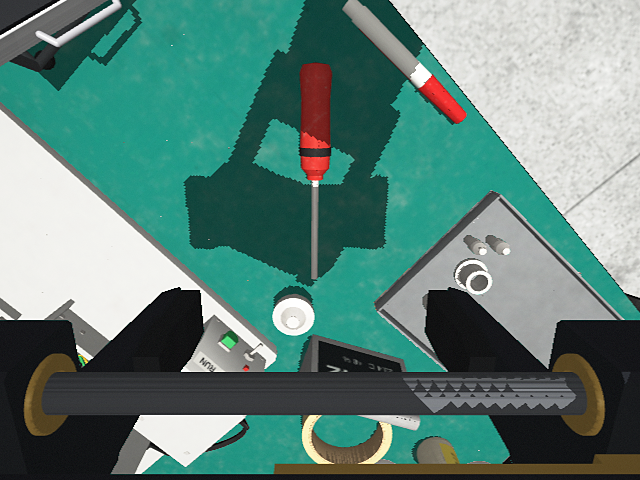

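Picture w6 shows the screwdriver axis running from the butt (315,64) through the ferrule (315,182) to the tip (314,279). The marker is at (405,60) and the anvil at (293,313), both clear of the grasp.

```bash
python3 - <<'E'
from h import *
from rig import ctrl
c=load("w6"); st=ctrl.state(); W=world(c,.014); f=c["frame"].astype(int)
hsv=cv2.cvtColor(c["frame"],cv2.COLOR_RGB2HSV); red=(hsv[...,1]>120)&((hsv[...,0]<9)|(hsv[...,0]>170))&(hsv[...,2]>60)
pts=[]
for v in list(range(70,145,5))+list(range(162,172,3)):
    u=np.where(red[v,290:345])[0]+290; pts.append((u.mean(),v))
for v in range(195,275,6):
    u=np.where(np.ptp(f[v,300:330],axis=-1)<35)[0]+300; u=u[f[v,u].min(-1)>45]
    if len(u): pts.append((np.median(u),v))
pts=np.array(pts); print(pts[:,0].round(1).tolist())
P=np.array([W[int(v),int(np.floor(u))]*(1-u%1)+W[int(v),int(np.floor(u))+1]*(u%1) for u,v in pts])[:,:2]
k=P.mean(0); d=np.linalg.svd(P-k)[2][0]; d*=-np.sign(d[0]); r=(P-k)@[-d[1],d[0]]; print("resid",r.std()*1e3)
butt=W[64,315,:2]; tip=W[279,314,:2]; a=(butt-k)@d; b=(tip-k)@d; print("len",a-b)
ang=np.degrees(np.arctan2(d[1],d[0])); 
o=k+d*(a+b)/2; 
print("ang",ang,"origin",o,"grasp y46",(o+.046*d).round(4))
R=Ro.from_euler("z",ang-90,degrees=True)*RZ
g=o+.046*d
for z in (.09,.022): print(rel(st,[*g,z],R))
E
```

```text
[315.0, 315.5, 315.0, 315.0, 315.5, 315.0, 315.5, 315.0, 315.0, 315.0, 315.0, 315.0, 315.0, 315.0, 314.5, 314.5, 314.5, 315.0, 314.5, 314.5, 314.5, 314.5, 314.5, 314.5, 314.5, 314.0, 314.0, 314.0, 314.0, 314.0, 314.0, 314.0, 314.0]
resid 0.1605971202247366
len 0.19008838215172152
ang -134.13376047056474 origin [0.52545493 0.31719671] grasp y46 [0.4934 0.2842]
(array([0.2054, 0.0023, 0.5325]), array([0.    , 0.0001, 0.0018]))
(array([0.2055, 0.0023, 0.7592]), array([0.    , 0.0001, 0.0018]))
```

Call:
send_rows --plan '[{"tx":0.205,"ty":0.002,"tz":0.2,"rx":0,"ry":0,"rz":0.002,"fingers":1},{"tx":0.205,"ty":0.002,"tz":0.4,"rx":0,"ry":0,"rz":0.002,"fingers":0.9},{"tx":0.205,"ty":0.002,"tz":0.57,"rx":0,"ry":0,"rz":0.002,"fingers":0.7},{"tx":0.205,"ty":0.002,"tz":0.68,"rx":0,"ry":0,"rz":0.002,"fingers":0.7},{"tx":0.205,"ty":0.002,"tz":0.757,"rx":0,"ry":0,"rz":0.002,"fingers":0.7},{"tx":0.205,"ty":0.002,"tz":0.757,"rx":0,"ry":0,"rz":0.002,"fingers":0.7},{"tx":0.205,"ty":0.002,"tz":0.757,"rx":0,"ry":0,"rz":0.002,"fingers":0.2},{"tx":0.205,"ty":0.002,"tz":0.757,"rx":0,"ry":0,"rz":0.002,"fingers":0.15}]' --newtons 30

```text
clock: 17.38
eef_pos: [0.4941, 0.2839, 0.0238]
eef_rot: [0.001, -0.39, 0.921, -0.0]
force: [-0.6, 0.7, 0.8]
opening: 0.0438
```

Call:
send_rows --plan '[{"tx":0,"ty":0,"tz":0,"rx":0,"ry":0,"rz":0,"fingers":0.15},{"tx":0,"ty":0,"tz":0,"rx":0,"ry":0,"rz":0,"fingers":0.15},{"tx":0,"ty":0,"tz":0,"rx":0,"ry":0,"rz":0,"fingers":0.15}]'

```text
clock: 17.75
eef_pos: [0.4939, 0.2839, 0.0233]
eef_rot: [0.0, -0.391, 0.921, -0.0]
force: [-1.6, 0.3, 3.5]
opening: 0.027
```

Call:
send_rows --plan '[{"tx":0,"ty":0,"tz":-0.1,"rx":0,"ry":0,"rz":0,"fingers":0.15},{"tx":0,"ty":0,"tz":-0.3,"rx":0,"ry":0,"rz":0,"fingers":0.15},{"tx":0,"ty":0,"tz":-0.5,"rx":0,"ry":0,"rz":0,"fingers":0.15},{"tx":0,"ty":0,"tz":-0.7,"rx":0,"ry":0,"rz":0.04,"fingers":0.15},{"tx":0.05,"ty":-0.05,"tz":-0.75,"rx":0,"ry":0,"rz":0.1,"fingers":0.15},{"tx":0.1,"ty":-0.1,"tz":-0.75,"rx":0,"ry":0,"rz":0.16,"fingers":0.15},{"tx":0.15,"ty":-0.15,"tz":-0.75,"rx":0,"ry":0,"rz":0.22,"fingers":0.15},{"tx":0.15,"ty":-0.15,"tz":-0.75,"rx":0,"ry":0,"rz":0.26,"fingers":0.15}]'

```text
clock: 18.75
eef_pos: [0.4948, 0.2191, 0.2479]
eef_rot: [-0.0, 0.01, 1.0, -0.0]
force: [0.3, 0.3, -1.5]
opening: 0.0268
```

```bash
python3 - <<'E'
from h import *
from rig import ctrl
st=ctrl.state(); T,t=TR; R=T*RZ
print(st["eef_pos"],st["force"].round(1),st["opening"],st["joint_pos"].round(2))
P=T.apply([0,.046,.17])+t; print(P,rel(st,P,R))
E
```

```text
[0.49484516 0.21906678 0.24785129] [ 0.3  0.3 -1.5] 0.026752415208391285 [ 0.2   0.37  1.34 -0.    1.43 -1.35]
[0.4620545  0.04474935 0.19293639] (array([ 0.0972, -0.5831,  0.1834]), array([-0.1482, -0.1478,  0.4836]))
```

Call:
send_rows --plan '[{"tx":0.05,"ty":-0.1,"tz":0,"rx":-0.1482,"ry":-0.1478,"rz":0.4836,"fingers":0.15},{"tx":0.08,"ty":-0.2,"tz":0,"rx":-0.1482,"ry":-0.1478,"rz":0.4836,"fingers":0.15},{"tx":0.097,"ty":-0.3,"tz":0,"rx":-0.1482,"ry":-0.1478,"rz":0.4836,"fingers":0.15},{"tx":0.097,"ty":-0.4,"tz":0,"rx":-0.1482,"ry":-0.1478,"rz":0.4836,"fingers":0.15},{"tx":0.097,"ty":-0.5,"tz":0,"rx":-0.1482,"ry":-0.1478,"rz":0.4836,"fingers":0.15},{"tx":0.097,"ty":-0.583,"tz":0,"rx":-0.1482,"ry":-0.1478,"rz":0.4836,"fingers":0.15},{"tx":0.097,"ty":-0.583,"tz":0.1,"rx":-0.1482,"ry":-0.1478,"rz":0.4836,"fingers":0.15},{"tx":0.097,"ty":-0.583,"tz":0.183,"rx":-0.1482,"ry":-0.1478,"rz":0.4836,"fingers":0.15}]'

```text
clock: 19.75
eef_pos: [0.4629, 0.0452, 0.1925]
eef_rot: [0.193, 0.633, 0.725, 0.191]
force: [0.8, 0.1, -2.0]
opening: 0.0268
```

```bash
python3 - <<'E'
from h import *
from rig import ctrl
st=ctrl.state(); T,t=TR; R=T*RZ
print(tnow(st),st["force"].round(1),st["opening"],st["joint_pos"].round(2))
P=T.apply([0,.046,.09])+t; print(P,rel(st,P,R))
E
```

```text
[  0.4  46.5 169.1] [ 0.8  0.1 -2. ] 0.026846506785185804 [-0.24  0.15  1.98  0.32  0.51 -0.61]
[0.50678139 0.04387493 0.12661338] (array([-0.0139,  0.0085,  0.2633]), array([-0.0132, -0.0143,  0.045 ]))
```

Call:
send_rows --plan '[{"tx":-0.014,"ty":0.008,"tz":0,"rx":-0.0132,"ry":-0.0143,"rz":0.045,"fingers":0.15},{"tx":-0.014,"ty":0.008,"tz":0.1,"rx":-0.0132,"ry":-0.0143,"rz":0.045,"fingers":0.15},{"tx":-0.014,"ty":0.008,"tz":0.2,"rx":-0.0132,"ry":-0.0143,"rz":0.045,"fingers":0.15},{"tx":-0.014,"ty":0.008,"tz":0.263,"rx":-0.0132,"ry":-0.0143,"rz":0.045,"fingers":0.15},{"tx":-0.014,"ty":0.008,"tz":0.263,"rx":-0.0132,"ry":-0.0143,"rz":0.045,"fingers":0.15}]'

```text
clock: 20.38
eef_pos: [0.5068, 0.0447, 0.1261]
eef_rot: [0.207, 0.681, 0.673, 0.204]
force: [-0.4, -0.8, 0.1]
opening: 0.0266
```

```bash
python3 - <<'E'
from h import *
from rig import ctrl,capture
c=capture("top"); np.savez("t7.npz",**c); c2=capture("side"); np.savez("s7.npz",**c2)
w=capture("wrist"); cv2.imwrite("pics/w7.png",w["frame"][...,::-1])
st=ctrl.state(); T,t=TR; R=T*RZ
print(st["clock"],tnow(st),st["force"].round(1))
P=T.apply([0,.046,.0375])+t; print(rel(st,P,R))
A=[cv2.resize(c["frame"][195:285,230:345],None,fx=6.9,fy=6.2),cv2.resize(c2["frame"][215:345,255:365],None,fx=3,fy=2.2)]
exp=T.apply([[0,y/1e3,.0285+.0525] for y in (-90,0)])+t; print("expected tip px top",proj(c,exp),"side",proj(c2,exp))
im=A[0]; cv2.imwrite("pics/t7.png",im[...,::-1])
E
```

```text
20.525 [ 0.6 46.8 91. ] [-1.3 -0.2 -0.1]
(array([-0.0029, -0.0018,  0.1785]), array([-0.0004, -0.0008,  0.0022]))
expected tip px top [[315.89217023 255.40095541]
 [281.59634846 249.90532593]] side [[337.91832522 241.00109196]
 [328.20335357 262.76514283]]
```

View pics/t7.png

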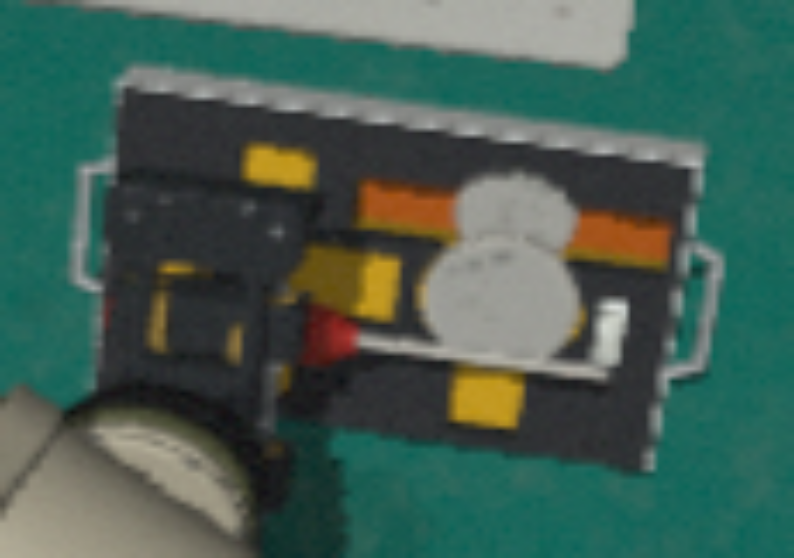

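Crop t7 shows the held screwdriver with its shank from (360,342) to its tip at (605,374). In full-image pixels the tip is (317.7,255.3), within 1 px of where I expect it. I'll lower it.

Call:
send_rows --plan '[{"tx":-0.003,"ty":-0.002,"tz":0.06,"rx":0,"ry":-0.001,"rz":0.002,"fingers":0.15},{"tx":-0.003,"ty":-0.002,"tz":0.11,"rx":0,"ry":-0.001,"rz":0.002,"fingers":0.15},{"tx":-0.003,"ty":-0.002,"tz":0.14,"rx":0,"ry":-0.001,"rz":0.002,"fingers":0.15},{"tx":-0.003,"ty":-0.002,"tz":0.16,"rx":0,"ry":-0.001,"rz":0.002,"fingers":0.15},{"tx":-0.003,"ty":-0.002,"tz":0.17,"rx":0,"ry":-0.001,"rz":0.002,"fingers":0.15},{"tx":-0.003,"ty":-0.002,"tz":0.17,"rx":0,"ry":-0.001,"rz":0.002,"fingers":0.15}]'

```text
clock: 21.28
eef_pos: [0.5364, 0.0423, 0.0886]
eef_rot: [0.205, 0.683, 0.671, 0.203]
force: [-1.0, 0.2, -4.1]
opening: 0.0267
```

```bash
python3 - <<'E'
from h import *
from rig import ctrl
st=ctrl.state(); print(st["clock"],tnow(st),st["force"].round(1),st["moment"].round(2))
E
```

```text
21.275 [ 3.3 45.  41.9] [-1.   0.2 -4.1] [-0.08  0.89  0.07]
```

Call:
send_rows --plan '[{"tx":0,"ty":0,"tz":0,"rx":0,"ry":0,"rz":0,"fingers":0.15},{"tx":0,"ty":0,"tz":0,"rx":0,"ry":0,"rz":0,"fingers":0.15}]'

```text
clock: 21.52
eef_pos: [0.5364, 0.0423, 0.0886]
eef_rot: [0.205, 0.683, 0.671, 0.203]
force: [-3.2, 0.7, -3.1]
opening: 0.0266
```

```bash
python3 - <<'E'
from h import *
from rig import ctrl
st=ctrl.state(); T,t=TR; R=T*RZ; print(st["clock"],tnow(st),st["force"].round(1),st["moment"].round(2),st["joint_pos"].round(3))
print(rel(st,T.apply([0,.046,.0375])+t,R), st["joint_velocities"].round(3))
E
```

```text
21.525 [ 3.3 45.  41.9] [-3.2  0.7 -3.1] [0.03 0.99 0.11] [-0.183  0.458  1.956  0.56   0.176 -0.69 ]
(array([ 0.0034, -0.0109,  0.0149]), array([-0.0027, -0.001 ,  0.0001])) [ 0.    -0.001  0.    -0.001 -0.    -0.   ]
```

Joint 5 is at 0.176, against its 0.17 limit, so the arm cannot quite reach the fully tilted pose. I'll make the tool about 8° steeper, rolling the driver about its own axis, which doesn't move the two judged points. Then I'll finish lowering it.

```bash
python3 - <<'E'
from h import *
from rig import ctrl
st=ctrl.state(); T,t=TR
T2=traypose(0,0,-1.12,26)[0]; R=T2*RZ
for z in (.045,.0335,.029): print(rel(st,T.apply([0,.046,z])+t+T2.apply([0,0,.009]),R))
E
```

```text
(array([ 0.0036, -0.0072, -0.0399]), array([ 0.0417, -0.001 ,  0.0002]))
(array([ 0.0034, -0.0069, -0.0015]), array([ 0.0417, -0.001 ,  0.0002]))
(array([ 0.0034, -0.0068,  0.0135]), array([ 0.0417, -0.001 ,  0.0002]))
```

Call:
send_rows --plan '[{"tx":0.0036,"ty":-0.007,"tz":-0.04,"rx":0,"ry":0,"rz":0,"fingers":0.15},{"tx":0.0036,"ty":-0.007,"tz":-0.04,"rx":0.0417,"ry":-0.001,"rz":0,"fingers":0.15},{"tx":0.0036,"ty":-0.007,"tz":-0.04,"rx":0.0417,"ry":-0.001,"rz":0,"fingers":0.15}]'

```text
clock: 21.9
eef_pos: [0.5299, 0.0428, 0.099]
eef_rot: [0.163, 0.695, 0.682, 0.158]
force: [-0.1, -0.1, -0.7]
opening: 0.0271
```

```bash
python3 - <<'E'
from h import *
from rig import ctrl
st=ctrl.state(); T,t=TR
T2=traypose(0,0,-1.12,26)[0]; R=T2*RZ; q=quat(st)
ax=st["eef_pos"]+q.apply([0,0,.009]); print("axis in tray",(T.inv().apply(ax-t)*1e3).round(1),st["joint_pos"].round(3),st["force"].round(1))
for z in (.0335,.029): print(rel(st,T.apply([0,.046,z])+t+T2.apply([0,0,.009]),R))
E
```

```text
axis in tray [ 2.5 45.4 45.3] [-0.171  0.429  1.879  0.173  0.385 -0.297] [-0.1 -0.1 -0.7]
(array([ 0.0021, -0.0028,  0.0399]), array([0.0011, 0.0007, 0.0002]))
(array([ 0.0021, -0.0008,  0.0548]), array([0.0011, 0.0007, 0.0002]))
```

Call:
send_rows --plan '[{"tx":0.002,"ty":-0.006,"tz":0,"rx":0.001,"ry":0.001,"rz":0,"fingers":0.15},{"tx":0.002,"ty":-0.004,"tz":0.02,"rx":0.001,"ry":0.001,"rz":0,"fingers":0.15},{"tx":0.002,"ty":-0.003,"tz":0.035,"rx":0.001,"ry":0.001,"rz":0,"fingers":0.15},{"tx":0.002,"ty":-0.002,"tz":0.046,"rx":0.001,"ry":0.001,"rz":0,"fingers":0.15},{"tx":0.002,"ty":-0.001,"tz":0.053,"rx":0.001,"ry":0.001,"rz":0,"fingers":0.15},{"tx":0.002,"ty":-0.001,"tz":0.053,"rx":0.001,"ry":0.001,"rz":0,"fingers":0.15}]'

```text
clock: 22.65
eef_pos: [0.5344, 0.0439, 0.0839]
eef_rot: [0.159, 0.695, 0.683, 0.158]
force: [-12.4, -1.5, 15.4]
opening: 0.0268
```

```bash
python3 - <<'E'
from h import *
from rig import ctrl
st=ctrl.state(); T,t=TR
q=quat(st)
ax=st["eef_pos"]+q.apply([0,0,.009]); print(st["clock"],"axis in tray",(T.inv().apply(ax-t)*1e3).round(1),st["joint_pos"].round(3),st["force"].round(1),st["moment"].round(2))
E
```

```text
22.65 axis in tray [-2.3 46.5 30.2] [-0.169  0.464  1.879  0.195  0.357 -0.319] [-12.4  -1.5  15.4] [-0.35  0.69 -0.08]
```

Call:
send_rows --plan '[{"tx":0,"ty":0,"tz":-0.003,"rx":0,"ry":0,"rz":0,"fingers":0.33},{"tx":0,"ty":0,"tz":-0.003,"rx":0,"ry":0,"rz":0,"fingers":0.5},{"tx":0,"ty":0,"tz":-0.003,"rx":0,"ry":0,"rz":0,"fingers":0.5},{"tx":0,"ty":0,"tz":-0.003,"rx":0,"ry":0,"rz":0,"fingers":0.5},{"tx":0,"ty":0,"tz":-0.06,"rx":0,"ry":0,"rz":0,"fingers":0.5},{"tx":0,"ty":0,"tz":-0.2,"rx":0,"ry":0,"rz":0,"fingers":0.5},{"tx":0,"ty":0,"tz":-0.4,"rx":0,"ry":0,"rz":0,"fingers":0.6},{"tx":0,"ty":0,"tz":-0.6,"rx":0,"ry":0,"rz":0,"fingers":1}]'

```text
clock: 23.65
eef_pos: [0.4556, 0.0449, 0.2466]
eef_rot: [0.159, 0.695, 0.683, 0.157]
force: [0.2, 0.6, 0.5]
opening: 0.0608
```

```bash
cat > chk.py <<'E'
from h import *
from rig import ctrl,capture
import sys
T,t=TR
def axis(c,nm):
    W=world(c); L=T.inv().apply((W-t).reshape(-1,3)).reshape(480,640,3)*1e3
    hsv=cv2.cvtColor(c["frame"],cv2.COLOR_RGB2HSV); f=c["frame"].astype(int)
    red=(hsv[...,1]>120)&((hsv[...,0]<7)|(hsv[...,0]>170))&(abs(L[...,0])<40)&(L[...,1]>-10)&(L[...,1]<110)&(L[...,2]>18)
    p=L[red]; out=[]
    print(nm,"handle n",len(p),"x",np.percentile(p[:,0],[1,50,99]).round(1),"y",np.percentile(p[:,1],[.5,99.5]).round(1),"ztop",np.percentile(p[:,2],[50,95]).round(1))
    for y in (20,40,60,80):
        k=p[abs(p[:,1]-y)<6]; 
        if len(k): print("  y",y,"x mid",(np.percentile(k[:,0],[2,98]).mean()).round(1),"ztop",np.percentile(k[:,2],90).round(1))
    for y0,y1 in ((-30,-10),(-60,-40),(-83,-68),(-100,-84)):
        m=(abs(L[...,0])<12)&(L[...,1]>y0)&(L[...,1]<y1)&(L[...,2]>25.5)&(L[...,2]<40); k=L[m]
        if len(k)>4: print("  shank",y0,len(k),np.median(k,axis=0).round(1),"ymin",k[:,1].min().round(1))
E
python3 - <<'E'
from chk import *
st=ctrl.state(); print(st["clock"],st["eef_pos"],st["force"].round(1))
for n in ("wrist","side","top"):
    c=capture(n); np.savez("e_"+n,**c); axis(c,n)
c=load("e_wrist"); cv2.imwrite("pics/e1.png",c["frame"][...,::-1])
E
```

```text
23.65 [0.45557429 0.04485404 0.2465554 ] [0.2 0.6 0.5]
wrist handle n 3437 x [-15.5  -2.1   8.8] y [ 3. 97.] ztop [38.7 41.8]
  y 20 x mid -3.2 ztop 41.2
  y 40 x mid -3.1 ztop 42.1
  y 60 x mid -3.3 ztop 41.3
  y 80 x mid -3.3 ztop 41.2
  shank -30 151 [ -3.5 -19.8  30.4] ymin -30.0
  shank -60 146 [ -3.5 -50.2  30.3] ymin -59.9
  shank -83 106 [ -3.5 -75.5  30.2] ymin -82.6
  shank -100 225 [ -3.5 -87.7  30.8] ymin -94.1
side handle n 166 x [-13.    1.6   8.2] y [14.4 99.7] ztop [38.9 42.9]
  y 20 x mid 2.0 ztop 42.0
  y 40 x mid 4.7 ztop 42.0
  y 60 x mid 4.1 ztop 40.0
  y 80 x mid -1.5 ztop 42.7
  shank -30 17 [ -2.4 -18.2  31. ] ymin -29.8
  shank -60 14 [ -2.2 -50.   31.6] ymin -59.3
  shank -83 12 [ -1.5 -75.6  30.2] ymin -82.3
  shank -100 21 [ -3.2 -89.   29.4] ymin -97.5
top handle n 123 x [-13.3   1.8  10.7] y [ 2.7 48.5] ztop [38.9 43.7]
  y 20 x mid -1.9 ztop 42.7
  y 40 x mid -0.1 ztop 42.5
  shank -30 23 [ -2.2 -21.8  28.8] ymin -29.0
  shank -60 22 [ -2.5 -50.5  29.2] ymin -58.9
  shank -83 15 [ -1.1 -75.3  30.8] ymin -82.7
  shank -100 32 [ -2.9 -92.1  30.1] ymin -99.5
```

View pics/e1.png

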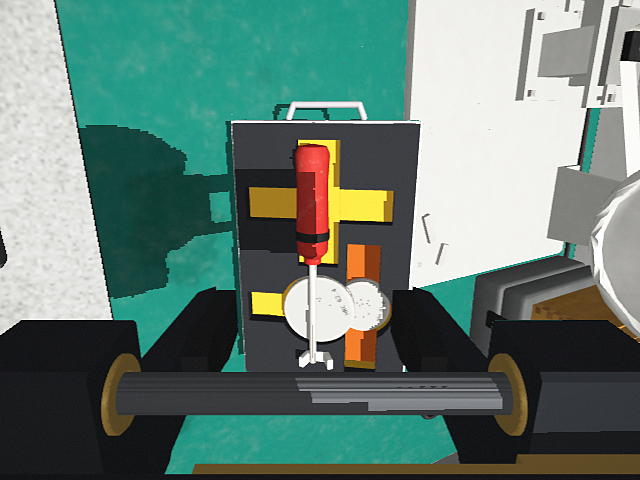

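Picture e1 shows the screwdriver across the tray: handle (312,200) in its trough, shank over the large block at (320,310), tip in the white saddle at (315,358). Its axis is about 3.3 mm downslope of nominal, inside the 8 mm limit. I'll wait briefly, then check that everything is at rest and hand in.

Call:
send_rows --plan '[{"tx":0,"ty":0,"tz":-0.15,"rx":0,"ry":0,"rz":0,"fingers":1},{"tx":0,"ty":0,"tz":-0.15,"rx":0,"ry":0,"rz":0,"fingers":1},{"tx":0,"ty":0,"tz":-0.15,"rx":0,"ry":0,"rz":0,"fingers":1},{"tx":0,"ty":0,"tz":-0.15,"rx":0,"ry":0,"rz":0,"fingers":1}]'

```text
clock: 24.3
eef_pos: [0.4371, 0.0451, 0.284]
eef_rot: [0.158, 0.696, 0.683, 0.157]
force: [-0.3, 0.5, -0.1]
opening: 0.0882
```

```bash
python3 - <<'E'
from chk import *
c=capture("wrist"); axis(c,"wrist")
L=T.inv().apply((world(c)-t).reshape(-1,3)).reshape(480,640,3); f=c["frame"].astype(int); g=(f.min(-1)>70)&(np.ptp(f,axis=-1)<30)
for nm,cx,z0,z1 in (("large",0,.019,.0255),("small",.038,.005,.015)):
    p=L[g&(np.hypot(L[...,0]-cx,L[...,1]+.045)<.036)&(L[...,2]>z0)&(L[...,2]<z1)]
    s=np.linalg.lstsq(np.c_[p[:,:2],np.ones(len(p))],p[:,2],rcond=None)[0]
    print(nm,len(p),"ztop",np.median(p[:,2]).round(4),"tilt",s[:2].round(3),p.min(0).round(3),p.max(0).round(3))
print(ctrl.state()["clock"],ctrl.finish_job())
E
```

```text
wrist handle n 2781 x [-16.2  -2.1  22.6] y [ 3.1 97. ] ztop [38.8 42.2]
  y 20 x mid -3.3 ztop 41.3
  y 40 x mid -3.6 ztop 41.9
  y 60 x mid -6.9 ztop 41.2
  y 80 x mid -3.3 ztop 41.2
  shank -30 140 [ -3.6 -19.9  30.4] ymin -29.7
  shank -60 130 [ -3.6 -49.5  30.1] ymin -59.8
  shank -83 81 [ -2.8 -75.2  30.2] ymin -82.8
  shank -100 200 [ -3.1 -87.8  30.9] ymin -93.9
large 2580 ztop 0.0226 tilt [-0.001 -0.003] [-0.03  -0.079  0.019] [ 0.031 -0.009  0.025]
small 1297 ztop 0.0102 tilt [-0.003 -0.007] [ 0.023 -0.068  0.005] [ 0.062 -0.021  0.015]
the job is handed in; nothing more can be done
24.35 None
```

The kit is back in the tray: small block, then large block, then screwdriver. I handed the job in at 24.35 s; it reports no verdict.

**Last checks (wrist camera, tray frame):**

| Item | Measured | Nominal | Tilt or offset |
|---|---|---|---|
| Small block, top face | 10.2 mm | 10 mm | tilt below 0.01 rad |
| Large block, top face | 22.6 mm | 22.5 mm | tilt below 0.01 rad |
| Screwdriver axis | about 28 mm high | 28.5 mm | about 3.5 mm downslope and 1 mm along its length |

The screwdriver's offset is inside the 8 mm limit. It did not move between the last two wrist views, 0.7 s apart, and the gripper was well clear.

**What failed or disagreed:**
- **Refused moves:** my first two move calls were refused because I had left keys out. The arm had not moved.
- **Joint limit:** joint 5 reached its lower limit while I was lowering the screwdriver. I lifted it, made the tool about 8° steeper, and lowered it again.
- **Camera readings:** the top and wrist cameras differed by about 1.5 mm across the tray. In the last check one handle slice read x −6.9 mm and the slices beside it about −3.5 mm. I took it as an outlier because stray pixels had entered the mask.
- **Bystanders:** I did not measure them at the end, but I felt no contact with any of them.

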